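# Put the platform scale back in service and tare the sample cups

### The job

The scale's heavy load plate is propped up by the orange wedge: work the wedge back out in small slow tugs, so that the plate comes down gradually until it lies flat (never lift the plate or let it slam), and put the wedge into the low open carton. Then gather all the blue sample cups upright into one nested stack standing in the middle of the red ring on the plate, and when the stack stands there with the gripper off it, press the green tare button fully down. Leave the jar, tape, wrapped pack, knife and marker where they are.

Things in the scene. Friction and masses are not known exactly. Their poses are not given: they have to be found in the camera images.
- scale: low platform scale, fixed: a grey base plate 300 x 230 x 12 mm. Origin on the table under the middle of the steel load plate; x points from the operator's ledge (which is at -x, nearest the robot) to the hinge at the back, z up. The base plate reaches from x = -205 to +95 mm, y = +-115 mm; its top (z = 12 mm) is the ledge on which the wedge lies and slides. A black console 75 x 50 mm, top at z = 26 mm, stands on the ledge at x -192..-118, y -110..-60 mm
- plate (a joint): angle of the scale's heavy steel load plate (172 x 200 x 12 mm, 2.4 kg) about the hinge along its back edge, rad: 0 = fully down and level (its underside then 16.5 mm over the table, its top 28.5 mm), growing as the front edge is raised. At the start the orange wedge props the front edge up by about 18 mm (0.11 rad); it sinks by its own weight as the wedge is drawn out
- plate_edge (a point): middle of the lower front edge of the load plate
- plate_ring (a point): centre of the red ring (82 mm across) painted on the load plate, on the plate's top surface; moves with the plate
- wedge: orange plastic wedge, 150 g, 34 mm wide: a grip block with dark ribs, 35 long x 34 wide x 30 mm high, then a slope 80 mm long that falls from 30 mm to 3 mm at the tip. Origin at the underside below the middle of the grip block; x points to the tip (which ends at x = 97.5 mm), z up. Its tip is about 60 mm under the plate's front edge at the start, the grip block sticks out over the ledge towards the robot and draws straight back along the wedge's -x, taking some 7 to 20 N
- carton: low open cardboard box for the wedge, 220 x 190 x 50 mm outside, walls 5 mm, fixed on the table; x along its longer side
- carton_in (a point): centre of that box's inner floor (5 mm above the table), axes as the box's
- tare (a joint): travel of the round green tare button (22 mm across) on the scale's console, m: 0 = up, 0.005 = fully down, springs back; takes about 4 N
- tare_top (a point): centre of the tare button's top face
- cup0: plain blue plastic sample cup, 110 g, one of up to five alike, open upward, 62 mm tall. Origin at the centre of its underside, z along its axis to the mouth. Upper 27 mm is a straight collar 66 mm across outside and 61 mm inside; below it a body that narrows from 56 to 47 mm at the foot, so that a cup set into another sinks until its collar rests on the other's rim, 27 mm higher than that one. May be absent
- cup1: plain blue plastic sample cup, 110 g, one of up to five alike, open upward, 62 mm tall. Origin at the centre of its underside, z along its axis to the mouth. Upper 27 mm is a straight collar 66 mm across outside and 61 mm inside; below it a body that narrows from 56 to 47 mm at the foot, so that a cup set into another sinks until its collar rests on the other's rim, 27 mm higher than that one. May be absent
- cup2: plain blue plastic sample cup, 110 g, one of up to five alike, open upward, 62 mm tall. Origin at the centre of its underside, z along its axis to the mouth. Upper 27 mm is a straight collar 66 mm across outside and 61 mm inside; below it a body that narrows from 56 to 47 mm at the foot, so that a cup set into another sinks until its collar rests on the other's rim, 27 mm higher than that one. May be absent
- cup3: plain blue plastic sample cup, 110 g, one of up to five alike, open upward, 62 mm tall. Origin at the centre of its underside, z along its axis to the mouth. Upper 27 mm is a straight collar 66 mm across outside and 61 mm inside; below it a body that narrows from 56 to 47 mm at the foot, so that a cup set into another sinks until its collar rests on the other's rim, 27 mm higher than that one. May be absent
- cup4: plain blue plastic sample cup, 110 g, one of up to five alike, open upward, 62 mm tall. Origin at the centre of its underside, z along its axis to the mouth. Upper 27 mm is a straight collar 66 mm across outside and 61 mm inside; below it a body that narrows from 56 to 47 mm at the foot, so that a cup set into another sinks until its collar rests on the other's rim, 27 mm higher than that one. May be absent
- jar: lidded jar, 52 mm across, 70 mm tall, bystander; origin at its underside
- tape: roll of brown tape lying flat, 100 mm across, 30 mm high, bystander
- pack0: film-wrapped grey pack, 190 x 120 x 45 mm, bystander; origin at its underside
- knife: closed grey safety knife lying flat, 120 x 26 x 16 mm, long axis x, bystander
- marker: blue and white marker pen lying flat, 135 mm long, 17 mm thick, long axis x, bystander
Mind the look-alikes: they are no part of the job. What is meant by the wedge is not turquoise or white, and is the larger of those in its own colour.

How it is judged:
On the way, in this order (a step that is already met when the one before it is completed fails the run):
1. the load plate has come part of the way down, still carried by the wedge (plate angle between 0.02 and 0.08 rad for 0.2 s) (value of joint plate between 0.02 and 0.08 rad), for 0.2 s.
2. the plate lies flat and the wedge is wholly out from under it (value of joint plate below 0.008 rad and (x of wedge in the frame of scale below -0.19 m or z of wedge in the frame of scale above 0.05 m or y of wedge in the frame of scale above 0.15 m or y of wedge in the frame of scale below -0.15 m)), for 0.2 s.
3. the wedge lies in the low carton and all cups stand nested in one upright stack inside the red ring, the plate flat, the gripper off them (value of joint plate below 0.008 rad and x of wedge in the frame of carton_in between -0.105 and 0.105 m and y of wedge in the frame of carton_in between -0.09 and 0.09 m and z of wedge in the frame of carton_in below 0.03 m and linear speed of each of wedge, cup0, cup1, cup2, cup3, cup4 below 0.03 m/s and horizontal distance between each of cup0, cup1, cup2, cup3, cup4 and plate_ring below 0.015 m and angle between each of cup0, cup1, cup2, cup3, cup4's own z axis and vertical below 0.1 rad and z of cup0 in the frame of plate_ring between -0.006 and 0.116 m and contact force between the fingers and cup0 below 0.1 N and z of cup1 in the frame of plate_ring between -0.006 and 0.116 m and contact force between the fingers and cup1 below 0.1 N and z of cup2 in the frame of plate_ring between -0.006 and 0.116 m and contact force between the fingers and cup2 below 0.1 N and z of cup3 in the frame of plate_ring between -0.006 and 0.116 m and contact force between the fingers and cup3 below 0.1 N and z of cup4 in the frame of plate_ring between -0.006 and 0.116 m and contact force between the fingers and cup4 below 0.1 N), for 0.3 s.
4. the tare button is pressed down (4 mm or more) while the stack stands there (value of joint plate below 0.008 rad and value of joint tare above 0.004 m and horizontal distance between each of cup0, cup1, cup2, cup3, cup4 and plate_ring below 0.015 m and angle between each of cup0, cup1, cup2, cup3, cup4's own z axis and vertical below 0.1 rad and z of cup0 in the frame of plate_ring between -0.006 and 0.116 m and linear speed of each of cup0, cup1, cup2, cup3, cup4 below 0.03 m/s and contact force between the fingers and cup0 below 0.1 N and z of cup1 in the frame of plate_ring between -0.006 and 0.116 m and contact force between the fingers and cup1 below 0.1 N and z of cup2 in the frame of plate_ring between -0.006 and 0.116 m and contact force between the fingers and cup2 below 0.1 N and z of cup3 in the frame of plate_ring between -0.006 and 0.116 m and contact force between the fingers and cup3 below 0.1 N and z of cup4 in the frame of plate_ring between -0.006 and 0.116 m and contact force between the fingers and cup4 below 0.1 N), for 0.05 s.
At the end, for the whole second after the job is handed in: the plate is flat (under 0.008 rad), every cup stands upright (within 0.1 rad) and nested in one stack within 15 mm of the ring's centre, at rest; the wedge lies at rest inside the low carton; the tare button is up again (value of joint plate below 0.008 rad and horizontal distance between each of cup0, cup1, cup2, cup3, cup4 and plate_ring below 0.015 m and angle between each of cup0, cup1, cup2, cup3, cup4's own z axis and vertical below 0.1 rad and z of cup0 in the frame of plate_ring between -0.006 and 0.116 m and linear speed of each of cup0, cup1, cup2, cup3, cup4, wedge below 0.03 m/s and z of cup1 in the frame of plate_ring between -0.006 and 0.116 m and z of cup2 in the frame of plate_ring between -0.006 and 0.116 m and z of cup3 in the frame of plate_ring between -0.006 and 0.116 m and z of cup4 in the frame of plate_ring between -0.006 and 0.116 m and x of wedge in the frame of carton_in between -0.105 and 0.105 m and y of wedge in the frame of carton_in between -0.09 and 0.09 m and z of wedge in the frame of carton_in below 0.03 m and value of joint tare below 0.002 m); the robot touches nothing.
It fails at once if the load plate slams or is dropped (turns faster than 1.5 rad/s) (velocity of joint plate below -1.5 rad/s or velocity of joint plate above 1.5 rad/s).
It fails at once if the load plate is lifted (beyond 0.14 rad) (value of joint plate above 0.14 rad).
It fails at once if a bystander is shoved about (4 cm; the marker 5 cm) (distance of any of jar, tape, pack0, knife from where it was at the start of the episode above 0.04 m or distance of marker from where it was at the start of the episode above 0.05 m).
Of cup0, cup1, cup2, cup3, cup4 only 3 to 5 are there at a start; the rules pass over those that are not, and their reading is None.
At some moment in a run one of cup0, cup1, cup2, cup3, cup4 may be knocked a few centimetres aside while the robot is not near it.
Once in a run the grip may slacken for a moment while it holds something.
It also fails if it takes over 210 s, if anything falls off the work surface, if the arm or the gripper's body presses on something with over 40 N, if the wrist force passes 120 N, or if a joint passes its speed limit or range.

### The arm

A 6-joint arm with a two-finger parallel gripper is mounted at the origin on the work surface. World frame = base frame: x ahead of the robot, y to its left, z up, the work surface at z = 0. Lengths are in m, angles in rad, forces in N, time in s.
With the tool pointing down it reaches from about 0.3 to 1 m from the base axis. Payload 5.1 kg.
Tool frame: the origin (TCP) lies midway between the tips of the shut fingers; the grasp point (between the pads) lies 19 mm behind it; z points along the fingers, x is the direction in which the jaws open and shut, and the axes are right-handed (so a half turn about z gives the same grasp; the last joint's range is limited). The gripper opens to 95 mm and grips with 3 to 60 N. Pads are 20 mm wide; open, the fingers measure 119 mm over their backs; the gripper's body (75 mm by 180 mm) begins 59 mm behind the grasp point.
Start: joints at [-1.208, 0.124, 1.65, -0, 1.367, -0.083], TCP at [0.28, -0.586, 0.215] pointing down, gripper open.
Joint ranges: [-2.61, 2.61], [-1.02, 2.33], [0.03, 2.71], [-1.35, 4.49], [0.32, 2.68], [-2.91, 2.91]. Speed limits (rad/s): [2.57, 2.57, 3.14, 3.14, 3.14, 3.14].

### API

Orientations are given as a unit quaternion [x, y, z, w].
In Python, from cell import manip, cams gives the robot as it stands.
- The arm moves only by the shell command python3 -m inch 'ROWS' [FORCE]. ROWS is a JSON object of lists of equal length, an entry for each row: "gripper": the gripper's target within -1 to 1 (fully open at 1, half-way at 0, shut at -1); "linear": the shift along the tool's x, y, z in units of 0.2 m (1.0 is 0.2 m), a list of three; "turn": the turn, a rotation vector about the tool's x, y, z in units of 30 degrees (1.0 is 30 degrees), a list of three. In form: {"gripper": [gripper, ...], "linear": [[dx, dy, dz], ...], "turn": [[wx, wy, wz], ...]}. A call has 1 to 20 rows; each row is the pose to reach, as a shift and turn from the pose commanded when the call began, along the tool's axes at that moment; what a row does not reach only later rows make up. A row lasts 1/12 s, in which the tool goes at most 41.7 mm and 7.16 degrees, less where a joint would pass 70% of its speed; a pose out of reach is approached as far as the arm can. A call with a number of a shift or a turn outside -1 to 1 is refused whole. A call with a gripper value outside its range is refused whole. The fingers move at their own pace and stop on an object; FORCE is the grip in N (left out, the last holds). Time passes only in rows, so rows that repeat a pose let the fingers close. It gives the time, the measured TCP pose, the force and the opening at its end, in the units of the state.
- manip.get_state(): the state, without advancing time (a new reading comes with each control period).
- cams.read_camera(name): name is "scene" or "top" or "wrist"; returns a dict with "image" (384x512x3 uint8, blue, green, red), "camera_matrix" (3x3 intrinsics, pixels), "rvec" (rotation vector, rad) and "tvec" (3), from world to camera coordinates, as OpenCV has them; the wrist camera has in their place "tool_from_camera" (4x4, takes a point from camera to tool coordinates, whose origin is the TCP and whose axes are the tool frame's). Camera axes: x right, y down, z forward; pixel columns grow to the right and rows downward; lengths in m; the calibration is good to about 2 mm. A picture is of the moment at which its call begins: read the wrist's pose just before it. There is no depth.
- manip.sign_off(): hands the job in, once; it reports no verdict.
The state is a dict: "t": time; "joints": joint angles; "dq": joint speeds; "tau": joint torques, N m; "ee_pos": TCP position; "tcp_rot": TCP orientation; "ft_force": force on the tool from outside, world axes, zero at the start; "ft_torque": the same for the moment, N m; "gripper_width": finger opening in m.
Only numpy, scipy, OpenCV 4.12 (cv2) and the standard library are available. Lean on these libraries where they do the work, as an engineer would, in place of code of your own. Each camera call takes 0.05 s, during which the arm holds its last target.

## Working session

There is one attempt and no reset: what is moved stays moved. The work goes in short steps, Python scripts to look and compute and a shell command to move; the robot and the scene stay as the last step left them, time stands still between calls to the robot, and variables do not carry over. Pictures are saved under pics/ and viewed, and the job is handed in when it is done.

```bash
ls; mkdir -p pics
cat > h.py <<'E'
import numpy as np, cv2
from cell import manip, cams
from scipy.spatial.transform import Rotation as R
def cam(name):
    s=manip.get_state(); c=cams.read_camera(name); K=np.array(c["camera_matrix"])
    if name=="wrist":
        T=np.eye(4);T[:3,:3]=R.from_quat(s["tcp_rot"]).as_matrix();T[:3,3]=s["ee_pos"]
        W=T@np.array(c["tool_from_camera"]); 
    else:
        M=np.eye(4);M[:3,:3]=cv2.Rodrigues(np.array(c["rvec"],float))[0];M[:3,3]=np.array(c["tvec"]).ravel();W=np.linalg.inv(M)
    return c["image"],K,W
def ray(K,W,uv):
    d=W[:3,:3]@np.linalg.inv(K)@np.array([uv[0],uv[1],1.]);return W[:3,3],d
def onz(K,W,uv,z):
    o,d=ray(K,W,uv);return o+d*(z-o[2])/d[2]
def proj(K,W,p):
    q=np.linalg.inv(W)@np.append(p,1);q=K@q[:3];return q[:2]/q[2]
def st():
    s=manip.get_state();print({k:np.round(s[k],4).tolist() for k in s})
E
python3 - <<'E'
from h import *
for n in("scene","top","wrist"):
    i,K,W=cam(n);cv2.imwrite(f"pics/{n}0.png",i);print(n,K.tolist(),W[:3].round(3).tolist())
st()
E
```

```text
pics
scene [[358.11899315150094, 0.0, 256.7646726169354], [0.0, 358.11899315150094, 187.95250665146415], [0.0, 0.0, 1.0]] [[-0.789, 0.5, -0.357, 0.876], [0.614, 0.634, -0.469, 0.5], [-0.008, -0.589, -0.808, 0.863]]
top [[355.63354878566673, 0.0, 251.87230317514445], [0.0, 355.63354878566673, 194.7180544300531], [0.0, 0.0, 1.0]] [[0.128, -0.97, 0.205, 0.322], [-0.992, -0.125, 0.026, 0.026], [-0.0, -0.206, -0.978, 1.033]]
wrist [[323.58350688701785, 0.0, 261.50509031449025], [0.0, 323.58350688701785, 192.66503197022348], [0.0, 0.0, 1.0]] [[0.432, -0.871, -0.233, 0.345], [-0.902, -0.418, -0.109, -0.555], [-0.002, 0.257, -0.966, 0.382]]
{'t': 0.15, 'joints': [-1.2076, 0.1244, 1.6513, -0.0, 1.3675, -0.0826], 'dq': [0.0002, -0.0052, -0.0037, -0.0007, 0.0003, -0.0008], 'tau': [0.0003, -41.8193, -36.0471, 0.0775, 0.0469, -0.0001], 'ee_pos': [0.28, -0.586, 0.2137], 'tcp_rot': [0.8459, -0.5333, -0.0007, -0.0005], 'ft_force': [-0.1971, 0.1928, -0.0519], 'ft_torque': [0.0375, -0.0144, -0.0158], 'gripper_width': 0.0948}
```

View pics/scene0.png

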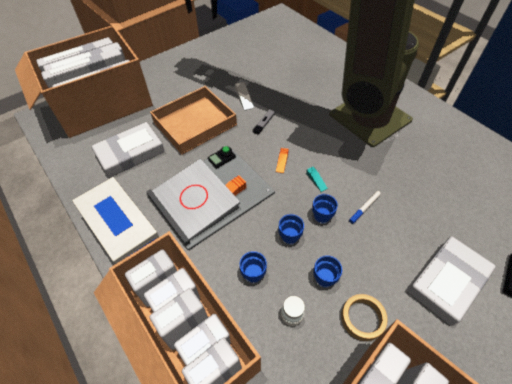

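View pics/top0.png

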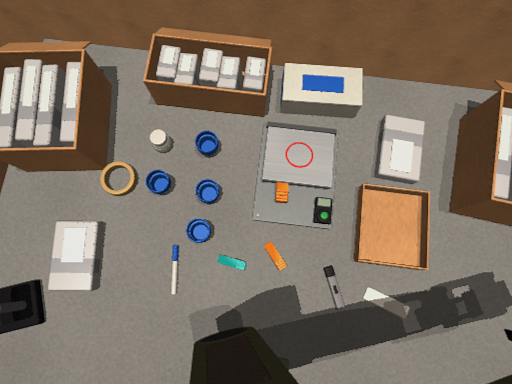

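View pics/wrist0.png

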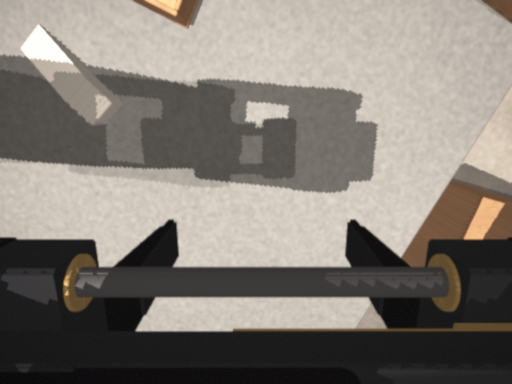

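Run:
```python
from h import *
i,K,W=cam("top")
c=i[110:240,240:345];cv2.imwrite("pics/c1.png",cv2.resize(c,None,fx=5,fy=4.6,interpolation=cv2.INTER_CUBIC))
hsv=cv2.cvtColor(i,cv2.COLOR_BGR2HSV)
def blobs(n,lo,hi,z,amin=30):
    m=cv2.inRange(hsv,lo,hi)
    k,l,s,ce=cv2.connectedComponentsWithStats(m)
    for j in range(1,k):
        if s[j,4]>amin:
            mm=(l==j).astype(np.uint8); cs=cv2.findContours(mm,0,2)[0][0]
            r=cv2.minAreaRect(cs);print(n,s[j].tolist(),ce[j].round(1),onz(K,W,ce[j],z).round(4)[:2],np.round(r[1],1),round(r[2],1))
blobs("blue",(105,120,40),(130,255,255),0.05)
blobs("orange",(5,200,180),(14,255,255),0.03)
blobs("green",(45,120,60),(75,255,255),0.03,8)
blobs("red",(0,120,120),(4,255,255),0.03,5);blobs("red2",(172,120,120),(180,255,255),0.03,5)
```

```text
blue [303, 75, 41, 18, 607] [322.7  83.2] [ 0.8967 -0.1158] [40.3 15. ] 4.1
blue [195, 131, 23, 24, 434] [206.5 142.3] [0.6653 0.2039] [23. 22.] 90.0
blue [146, 170, 25, 24, 463] [157.7 181.3] [0.5317 0.3235] [23. 24.] 90.0
blue [196, 179, 23, 24, 444] [207.1 190.6] [0.523  0.1799] [23. 22.] 90.0
blue [186, 218, 25, 25, 469] [198.2 230.1] [0.4091 0.1873] [23.9 23.7] 11.3
blue [172, 245, 7, 16, 87] [174.9 252.7] [0.3399 0.2405] [ 5.3 15.3] 4.4
orange [277, 182, 10, 7, 44] [280.  185.1] [ 0.5703 -0.0242] [6. 9.] 90.0
orange [265, 242, 12, 21, 120] [270.8 250.6] [ 0.3801 -0.0197] [20.1  7.8] 58.0
green [320, 212, 8, 8, 50] [323.7 215.2] [ 0.4986 -0.1575] [7. 7.] 90.0
red [286, 142, 27, 26, 123] [299.2 154.7] [ 0.6692 -0.0699] [26.2 24.7] 45.0
```

View pics/c1.png

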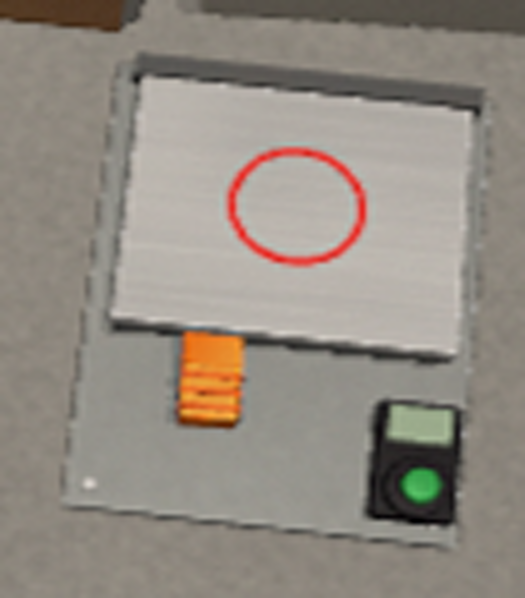

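```bash
python3 - <<'E'
from h import *
i,K,W=cam("top")
f=lambda x,y,z:onz(K,W,(240+x/5,110+y/4.6),z)[:2]
bl,br,tr,tl=[f(*p,.012) for p in((65,500),(450,545),(485,95),(138,55))]
print(bl,br,tr,tl,[np.linalg.norm(a-b).round(3) for a,b in((bl,br),(br,tr),(tr,tl),(tl,bl))])
for a,b in((bl,tl),(br,tr)):print(np.degrees(np.arctan2(*(b-a)[::-1])))
for a,b in((bl,br),(tl,tr)):print(np.degrees(np.arctan2(*(b-a)[::-1]))+90)
for p in((212,380,.042),(181,410,.042),(240,420,.042),(181,330,.042),(243,338,.042)):print(p,f(*p))
print("green",f(421,485,.031))
E
python3 - <<'E'
from h import *
s=manip.get_state();print(R.from_quat(s["tcp_rot"]).as_matrix().round(3))
E
```

```text
[0.46532212 0.0413183 ] [ 0.4654896  -0.18201502] [ 0.76652735 -0.1784457 ] [0.76762272 0.03490691] [np.float64(0.223), np.float64(0.301), np.float64(0.213), np.float64(0.302)]
-1.2149843980944377
0.6793089727304253
0.04296666738929389
-0.2941581818193697
(212, 380, 0.042) [ 0.54617844 -0.03276935]
(181, 410, 0.042) [ 0.52507948 -0.01738736]
(240, 420, 0.042) [ 0.52310872 -0.0513111 ]
(181, 330, 0.042) [ 0.57564636 -0.01159874]
(243, 338, 0.042) [ 0.5750846  -0.04745169]
green [ 0.49779814 -0.15870009]
[[ 0.431 -0.902 -0.   ]
 [-0.902 -0.431  0.001]
 [-0.001 -0.    -1.   ]]
```

```bash
cat >> h.py <<'E'
def go(x,y,z,ang=None):
    """units to shift / turn to reach world point, tool-x heading ang deg (tool down)"""
    s=manip.get_state();M=R.from_quat(s["tcp_rot"]).as_matrix()
    d=M.T@(np.array([x,y,z])-s["ee_pos"])/0.2
    print("lin",d.round(4).tolist(),"max rows",np.linalg.norm(d)*0.2/.0417)
    if ang is not None:
        a=np.radians(ang);X=np.array([np.cos(a),np.sin(a),0]);Z=np.array([0,0,-1.]);T=np.stack([X,np.cross(Z,X),Z],1)
        print("turn",(np.degrees(R.from_matrix(M.T@T).as_rotvec())/30).round(4).tolist())
E
python3 -c "
from h import *
go(.48,-.033,.26,-85)"
```

```text
lin [-2.065, -2.0944, -0.2276] max rows 14.14869173078177
turn [0.0002, 0.0019, 0.6847]
```

```bash
python3 -m inch '{"gripper":[1,1,1,1,1,1,1,1],"linear":[[-0.2,-0.2,-0.1],[-0.4,-0.4,-0.2],[-0.6,-0.6,-0.2],[-0.8,-0.8,-0.2],[-1,-1,-0.2],[-1,-1,-0.2],[-1,-1,-0.2],[-1,-1,-0.2]],"turn":[[0,0,0],[0,0,0],[0,0,0],[0,0,0],[0,0,0],[0,0,0],[0,0,0],[0,0,0]]}'
python3 -m inch '{"gripper":[1,1,1,1,1,1,1,1],"linear":[[-0.2,-0.2,0],[-0.4,-0.4,0],[-0.6,-0.6,0],[-0.8,-0.8,0],[-1,-1,0],[-1,-1,0],[-1,-1,0],[-1,-1,0]],"turn":[[0,0,0.2],[0,0,0.4],[0,0,0.6],[0,0,0.68],[0,0,0.68],[0,0,0.68],[0,0,0.68],[0,0,0.68]]}'
python3 - <<'E'
from h import *
i,K,W=cam("wrist");cv2.imwrite("pics/w1.png",i);go(.48,-.033,.26,-85);st()
i,K,W=cam("top");cv2.imwrite("pics/t1.png",i)
E
```

```text
t: 0.92
ee_pos: [0.3761, -0.3149, 0.2552]
tcp_rot: [0.847, -0.531, 0.0, -0.001]
ft_force: [0.0, -0.8, 0.8]
gripper_width: 0.095
t: 1.58
ee_pos: [0.4698, -0.0484, 0.2547]
tcp_rot: [0.74, -0.672, -0.0, -0.001]
ft_force: [0.0, -0.2, 0.1]
gripper_width: 0.0949
lin [-0.0837, -0.0623, -0.0271] max rows 0.5168585969761543
turn [0.0003, 0.0, 0.0151]
{'t': 1.6333, 'joints': [-0.2217, -0.3056, 1.9838, -0.0, 1.4635, 1.2539], 'dq': [-0.0686, -0.005, 0.0087, -0.0204, 0.002, -0.0189], 'tau': [1.6677, -22.9879, -37.0675, 0.283, -0.0871, 0.1479], 'ee_pos': [0.4692, -0.0508, 0.2546], 'tcp_rot': [0.7399, -0.6727, -0.0001, 0.0001], 'ft_force': [-0.2687, -0.5204, 0.1758], 'ft_torque': [0.0316, 0.0203, -0.0123], 'gripper_width': 0.0953}
```

View pics/w1.png

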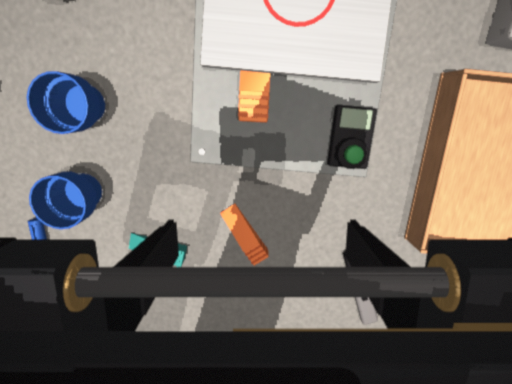

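Run:
```python
from h import *
i,K,W=cam("wrist")
c=i[60:180,180:400];cv2.imwrite("pics/c2.png",cv2.resize(c,None,fx=3.6,fy=4.6,interpolation=cv2.INTER_CUBIC))
h=cv2.cvtColor(i,cv2.COLOR_BGR2HSV);m=cv2.inRange(h,(3,150,60),(16,255,255));m[135:]=0;m[:,300:]=0
ys,xs=np.where(m>0);print(xs.min(),xs.max(),ys.min(),ys.max())
for z in(.04,):
  L=[];Rr=[]
  for y in range(ys.min()+1,ys.max(),4):
    q=xs[ys==y];print(y,q.min(),q.max(),onz(K,W,(q.min()-.5,y),z)[:2].round(4),onz(K,W,(q.max()+.5,y),z)[:2].round(4))
```

```text
234 264 69 120
70 237 247 [ 0.5771 -0.0147] [ 0.5782 -0.0269]
74 237 248 [ 0.5729 -0.015 ] [ 0.5741 -0.0283]
78 237 246 [ 0.5687 -0.0153] [ 0.5697 -0.0265]
82 236 244 [ 0.5643 -0.0145] [ 0.5653 -0.0246]
86 236 264 [ 0.5601 -0.0148] [ 0.5631 -0.0473]
90 262 264 [ 0.5585 -0.0444] [ 0.5588 -0.0478]
94 261 264 [ 0.5541 -0.0437] [ 0.5545 -0.0482]
98 259 263 [ 0.5495 -0.0418] [ 0.5501 -0.0475]
102 258 263 [ 0.5451 -0.0411] [ 0.5457 -0.0479]
106 253 263 [ 0.5401 -0.0357] [ 0.5413 -0.0483]
110 235 263 [ 0.5338 -0.0156] [ 0.5369 -0.0487]
114 234 263 [ 0.5292 -0.0147] [ 0.5325 -0.0491]
118 235 262 [ 0.5249 -0.0162] [ 0.5279 -0.0484]
```

View pics/c2.png

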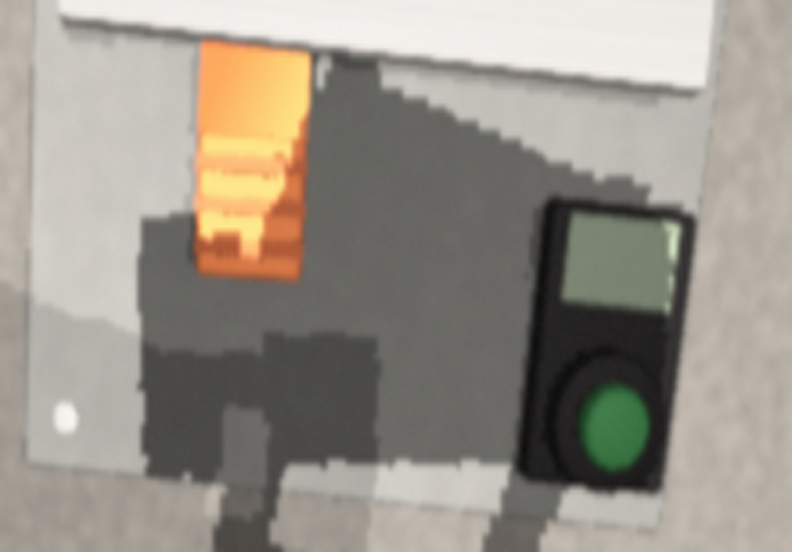

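```bash
python3 -c "
from h import *
go(.541,-.0315,.1,-88.5)"
```

```text
lin [-0.0765, -0.3708, 0.7722] max rows 4.124933608626676
turn [0.001, -0.0011, 0.123]
```

```bash
python3 -m inch '{"gripper":[0.2,0.2,0.2,0.2,0.2,0.2,0.2],"linear":[[-0.04,-0.18,0.15],[-0.077,-0.37,0.3],[-0.077,-0.37,0.45],[-0.077,-0.37,0.6],[-0.077,-0.37,0.77],[-0.077,-0.37,0.77],[-0.077,-0.37,0.77]],"turn":[[0,0,0.12],[0,0,0.12],[0,0,0.12],[0,0,0.12],[0,0,0.12],[0,0,0.12],[0,0,0.12]]}'
python3 - <<'E'
from h import *
i,K,W=cam("wrist");cv2.imwrite("pics/w2.png",i);go(.541,-.0315,.017,-88.5)
E
```

```text
t: 2.32
ee_pos: [0.5392, -0.0326, 0.0988]
tcp_rot: [0.716, -0.698, -0.002, 0.002]
ft_force: [0.3, 0.0, 0.8]
gripper_width: 0.0581
lin [-0.0057, 0.0006, 0.4222] max rows 2.0251982517836997
turn [-0.0002, -0.0003, -0.0028]
```

View pics/w2.png

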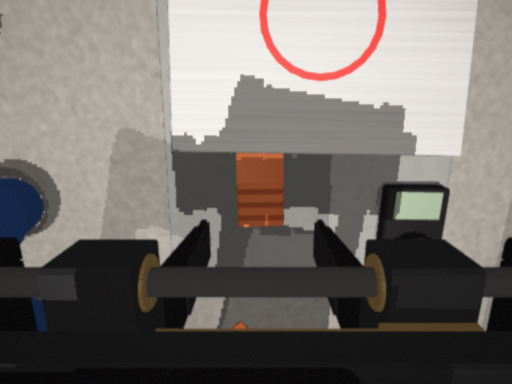

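```bash
python3 -m inch '{"gripper":[0.2,0.2,0.2,0.2,0.2,0.2,-1,-1,-1,-1,-1,-1],"linear":[[0,0,0.12],[0,0,0.24],[0,0,0.34],[0,0,0.41],[0,0,0.41],[0,0,0.41],[0,0,0.41],[0,0,0.41],[0,0,0.41],[0,0,0.41],[0,0,0.41],[0,0,0.41]],"turn":[[0,0,0],[0,0,0],[0,0,0],[0,0,0],[0,0,0],[0,0,0],[0,0,0],[0,0,0],[0,0,0],[0,0,0],[0,0,0],[0,0,0]]}' 45
python3 - <<'E'
from h import *
st();i,K,W=cam("wrist");cv2.imwrite("pics/w3.png",i)
E
```

```text
t: 3.37
ee_pos: [0.5418, -0.0313, 0.0198]
tcp_rot: [0.717, -0.697, 0.001, -0.0]
ft_force: [-0.8, -0.3, 4.9]
gripper_width: 0.0333
{'t': 3.3667, 'joints': [-0.1565, 0.0944, 2.0364, -0.0006, 1.0092, 1.3868], 'dq': [0.0023, 0.0017, -0.0023, -0.0, 0.0029, 0.0031], 'tau': [-0.0241, -31.8743, -28.1932, 0.3743, -0.3615, 0.2469], 'ee_pos': [0.5418, -0.0313, 0.0198], 'tcp_rot': [0.7169, -0.6972, 0.0008, -0.0003], 'ft_force': [-0.7967, -0.259, 4.9096], 'ft_torque': [-0.1265, 0.2284, 0.284], 'gripper_width': 0.0333}
```

View pics/w3.png

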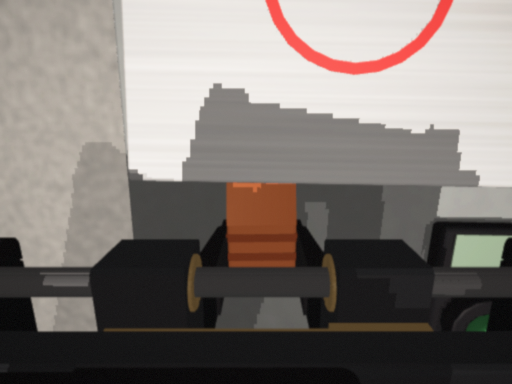

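```bash
python3 -m inch '{"gripper":[-1,-1,-1,-1,-1,-1,-1,-1,-1,-1,-1,-1,-1],"linear":[[0,0.01,0],[0,0.02,0],[0,0.035,0],[0,0.05,0],[0,0.065,0],[0,0.08,0],[0,0.095,0],[0,0.11,0],[0,0.12,0],[0,0.12,0],[0,0.12,0],[0,0.12,0],[0,0.12,0]],"turn":[[0,0,0],[0,0,0],[0,0,0],[0,0,0],[0,0,0],[0,0,0],[0,0,0],[0,0,0],[0,0,0],[0,0,0],[0,0,0],[0,0,0],[0,0,0]]}'
python3 - <<'E'
from h import *
st();i,K,W=cam("wrist");cv2.imwrite("pics/w4.png",i)
i,K,W=cam("scene");cv2.imwrite("pics/s4.png",cv2.resize(i[140:260,120:300],None,fx=4,fy=4))
E
```

```text
t: 4.5
ee_pos: [0.5197, -0.0319, 0.0198]
tcp_rot: [0.716, -0.698, 0.002, -0.002]
ft_force: [6.7, -0.1, -0.4]
gripper_width: 0.0336
{'t': 4.5, 'joints': [-0.1649, 0.0447, 2.0892, 0.0008, 1.0012, 1.3791], 'dq': [-0.0009, 0.0002, -0.0006, 0.0019, 0.0014, 0.0006], 'tau': [-0.3573, -31.5494, -26.48, -0.1122, 1.4628, 0.021], 'ee_pos': [0.5197, -0.0319, 0.0198], 'tcp_rot': [0.7164, -0.6977, 0.0025, -0.0021], 'ft_force': [6.7068, -0.0997, -0.3913], 'ft_torque': [-0.1062, -0.8529, -0.0052], 'gripper_width': 0.0336}
```

View pics/w4.png

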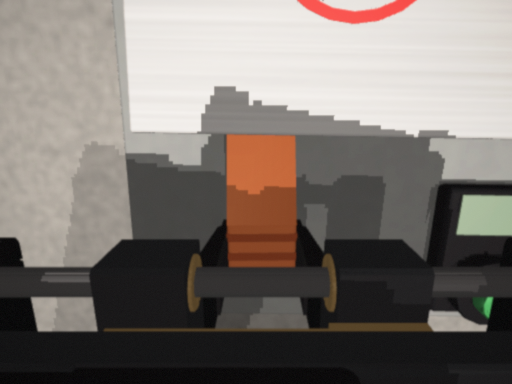

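View pics/s4.png

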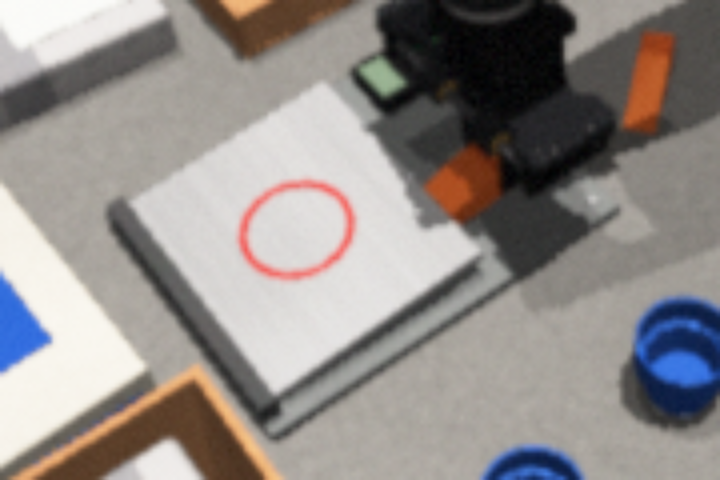

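```bash
python3 -m inch '{"gripper":[-1,-1,-1,-1,-1,-1,-1,-1,-1,-1,-1,-1,-1,-1,-1,-1,-1,-1,-1,-1],"linear":[[0,0.01,0],[0,0.02,0],[0,0.035,0],[0,0.05,0],[0,0.065,0],[0,0.08,0],[0,0.095,0],[0,0.11,0],[0,0.125,0],[0,0.14,0],[0,0.155,0],[0,0.17,0],[0,0.185,0],[0,0.2,0],[0,0.22,0],[0,0.24,0],[0,0.26,0],[0,0.28,0],[0,0.28,0],[0,0.28,0]],"turn":[[0,0,0],[0,0,0],[0,0,0],[0,0,0],[0,0,0],[0,0,0],[0,0,0],[0,0,0],[0,0,0],[0,0,0],[0,0,0],[0,0,0],[0,0,0],[0,0,0],[0,0,0],[0,0,0],[0,0,0],[0,0,0],[0,0,0],[0,0,0]]}'
python3 - <<'E'
from h import *
st();i,K,W=cam("wrist");cv2.imwrite("pics/w5.png",i)
i,K,W=cam("scene");cv2.imwrite("pics/s5.png",cv2.resize(i[140:260,120:300],None,fx=4,fy=4))
i,K,W=cam("top");cv2.imwrite("pics/t5.png",i)
E
```

```text
t: 6.27
ee_pos: [0.4619, -0.0335, 0.0199]
tcp_rot: [0.716, -0.698, 0.001, -0.001]
ft_force: [2.5, 0.8, 7.6]
gripper_width: 0.0338
{'t': 6.2667, 'joints': [-0.1884, -0.0829, 2.2144, 0.0001, 1.0073, 1.3556], 'dq': [-0.0004, 0.0025, -0.0017, 0.0003, 0.0037, -0.0006], 'tau': [-0.0566, -22.4248, -25.1303, -0.0742, 0.7095, 0.001], 'ee_pos': [0.4619, -0.0335, 0.0199], 'tcp_rot': [0.7165, -0.6976, 0.0011, -0.0008], 'ft_force': [2.5145, 0.7635, 7.5893], 'ft_torque': [0.077, -0.6933, -0.021], 'gripper_width': 0.0338}
```

View pics/w5.png

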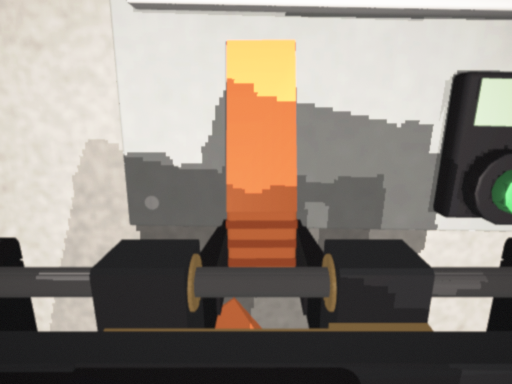

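View pics/s5.png

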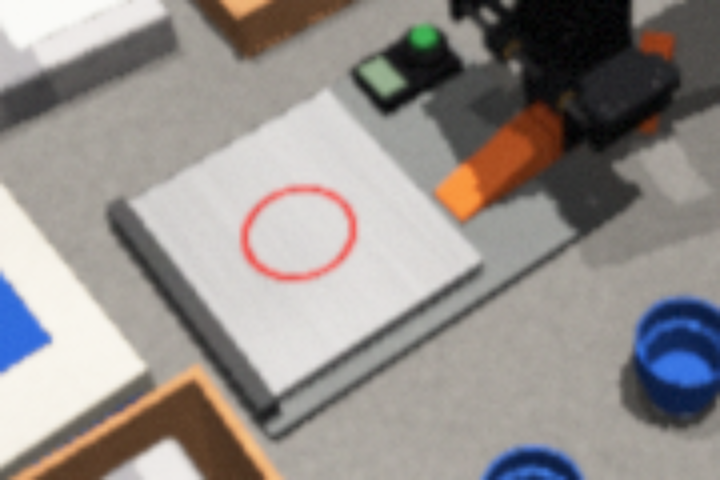

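View pics/t5.png

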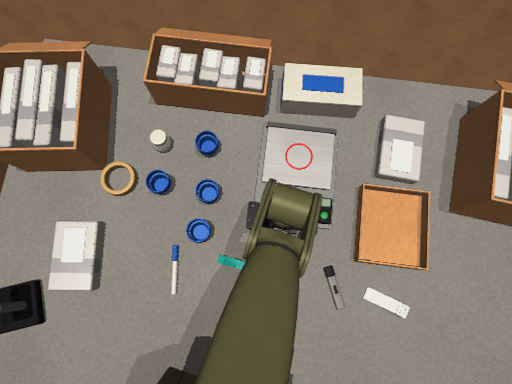

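Run:
```python
from h import *
i,K,W=cam("top")
c=i[170:285,340:445];cv2.imwrite("pics/c5.png",cv2.resize(c,None,fx=5,fy=5,interpolation=cv2.INTER_CUBIC))
for p in((362,186),(429,188),(426,269),(357,266)):print(onz(K,W,p,.05)[:2].round(3))
h=cv2.cvtColor(i,cv2.COLOR_BGR2HSV);m=cv2.inRange(h,(0,120,120),(4,255,255))[130:180,275:325]
ys,xs=np.where(m>0);(cx,cy),r=cv2.minEnclosingCircle(np.stack([xs,ys],1).astype(np.float32));e=cv2.fitEllipse(np.stack([xs,ys],1).astype(np.float32));print(cx+275,cy+130,e)
print(onz(K,W,(e[0][0]+275,e[0][1]+130),.0285))
```

```text
[ 0.592 -0.254]
[ 0.611 -0.443]
[ 0.384 -0.441]
[ 0.368 -0.255]
298.5 156.0 ((23.584768295288086, 25.867013931274414), (24.877145767211914, 26.08899688720703), 106.71713256835938)
[ 0.66581127 -0.06876999  0.0285    ]
```

View pics/c5.png

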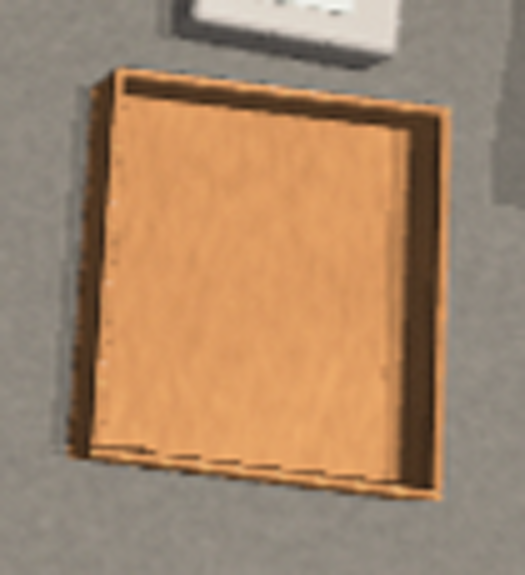

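```bash
python3 - <<'E'
from h import *
i,K,W=cam("top")
P=[onz(K,W,p,.05)[:2].round(3) for p in((363.6,184),(430,191),(428,269.4),(355,261))];print(P,np.mean(P,0))
go(.462,-.0335,.13,-88.5);go(.455,-.35,.13,-88.5)
E
python3 -m inch '{"gripper":[-1,-1,-1,-1,-1,-1,-1],"linear":[[0,0,-0.05],[0,0,-0.15],[0,0,-0.3],[0,0,-0.45],[0,0,-0.6],[0,0,-0.6],[0,0,-0.6]],"turn":[[0,0,0],[0,0,0],[0,0,0],[0,0,0],[0,0,0],[0,0,0],[0,0,0]]}'
```

```text
[array([ 0.599, -0.259]), array([ 0.602, -0.446]), array([ 0.383, -0.446]), array([ 0.38 , -0.249])] [ 0.491 -0.35 ]
lin [0.0002, -0.0016, -0.5504] max rows 2.6396411001449676
turn [-0.0046, -0.0009, 0.001]
lin [1.5812, 0.0756, -0.5498] max rows 8.037309114572594
turn [-0.0046, -0.0009, 0.001]
t: 7.1
ee_pos: [0.4606, -0.0333, 0.1394]
tcp_rot: [0.717, -0.698, 0.0, -0.0]
ft_force: [-0.5, 0.8, -2.4]
gripper_width: 0.0338
```

```bash
python3 -m inch '{"gripper":[-1,-1,-1,-1,-1,-1,-1,-1],"linear":[[0.1,0,0],[0.25,0.02,0],[0.4,0.03,0],[0.55,0.04,0],[0.7,0.04,0],[0.8,0.04,0],[0.8,0.04,0],[0.8,0.04,0]],"turn":[[0,0,0],[0,0,0],[0,0,0],[0,0,0],[0,0,0],[0,0,0],[0,0,0],[0,0,0]]}'
python3 -m inch '{"gripper":[-1,-1,-1,-1,-1,-1,-1,-1],"linear":[[0.1,0,0],[0.25,0.02,0],[0.4,0.03,0],[0.55,0.03,0],[0.7,0.03,0],[0.78,0.03,0],[0.78,0.03,0],[0.78,0.03,0]],"turn":[[0,0,0],[0,0,0],[0,0,0],[0,0,0],[0,0,0],[0,0,0],[0,0,0],[0,0,0]]}'
python3 - <<'E'
from h import *
go(.455,-.35,.0165,-88.5)
i,K,W=cam("wrist");cv2.imwrite("pics/w6.png",i)
E
```

```text
t: 7.77
ee_pos: [0.455, -0.193, 0.1356]
tcp_rot: [0.716, -0.698, -0.003, 0.001]
ft_force: [0.2, 0.7, -1.5]
gripper_width: 0.0335
t: 8.43
ee_pos: [0.455, -0.3482, 0.1373]
tcp_rot: [0.716, -0.698, -0.002, -0.0]
ft_force: [-0.2, 0.1, -1.4]
gripper_width: 0.0338
lin [0.0108, -0.0009, 0.6039] max rows 2.8967071498941523
turn [0.0038, 0.0056, 0.0009]
```

View pics/w6.png

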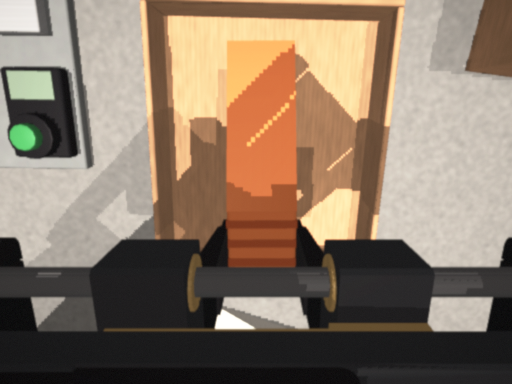

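```bash
python3 -m inch '{"gripper":[-1,-1,-1,-1,-1,-1,-1,0.1,0.1,0.1,0.1,0.1],"linear":[[0,0,0.15],[0,0,0.3],[0,0,0.45],[0,0,0.54],[0,0,0.59],[0,0,0.6],[0,0,0.6],[0,0,0.6],[0,0,0.6],[0,0,0.6],[0,0,0.6],[0,0,0.6]],"turn":[[0,0,0],[0,0,0],[0,0,0],[0,0,0],[0,0,0],[0,0,0],[0,0,0],[0,0,0],[0,0,0],[0,0,0],[0,0,0],[0,0,0]]}'
python3 -m inch '{"gripper":[0.1,0.1,0.1,0.1,0.1,0.1,0.1],"linear":[[0,0,-0.1],[0,0,-0.3],[0,0,-0.5],[0,0,-0.7],[0,0,-0.9],[0,0,-1],[0,0,-1]],"turn":[[0,0,0],[0,0,0],[0,0,0],[0,0,0],[0,0,0],[0,0,0],[0,0,0]]}'
python3 - <<'E'
from h import *
i,K,W=cam("wrist");cv2.imwrite("pics/w7.png",i)
i,K,W=cam("top");cv2.imwrite("pics/t7.png",i)
E
```

```text
t: 9.48
ee_pos: [0.4561, -0.3501, 0.0197]
tcp_rot: [0.717, -0.698, 0.001, -0.0]
ft_force: [0.0, 0.4, -0.1]
gripper_width: 0.0519
t: 10.07
ee_pos: [0.4581, -0.352, 0.2268]
tcp_rot: [0.716, -0.698, 0.006, -0.0]
ft_force: [0.3, -0.5, 1.3]
gripper_width: 0.052
```

View pics/w7.png

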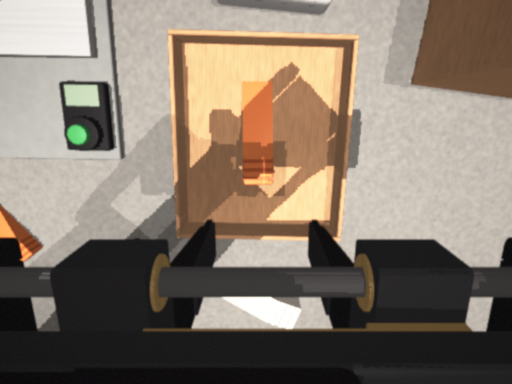

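View pics/t7.png

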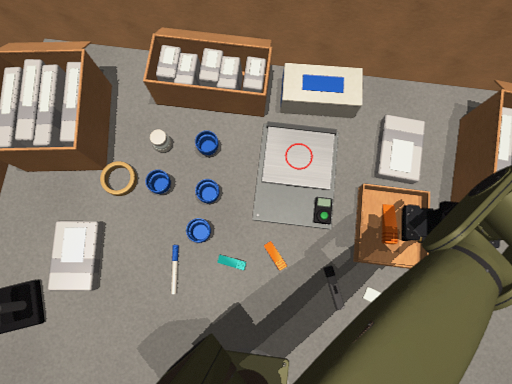

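```bash
cat >> h.py <<'E'
def cups(i,K,W,zrim=0.062,amin=250,roi=None):
    """centres from silhouettes back-projected on the rim plane: far edge - 33 mm, mid of lateral extent"""
    h=cv2.cvtColor(i,cv2.COLOR_BGR2HSV);m=cv2.inRange(h,(103,110,25),(130,255,255))
    m=cv2.morphologyEx(m,cv2.MORPH_CLOSE,np.ones((3,3)))
    out=[]
    for c in cv2.findContours(m,cv2.RETR_EXTERNAL,cv2.CHAIN_APPROX_NONE)[0]:
        if cv2.contourArea(c)<amin: continue
        b=cv2.boundingRect(c)
        P=np.array([onz(K,W,q,zrim)[:2] for q in c[:,0].astype(float)])
        u=P.mean(0)-W[:2,3]; 
        u/=np.linalg.norm(u);v=np.array([-u[1],u[0]])
        a=P@u;l=P@v;ctr=u*(a.max()-.033)+v*(l.max()+l.min())/2
        out.append((ctr.round(4).tolist(),"lat",round(float(np.ptp(l)),4),"rad",round(float(np.ptp(a)),4),b))
    return out
E
python3 - <<'E'
from h import *
i,K,W=cam("top")
for c in cups(i,K,W):print(c)
go(.47,.187,.227,-88.5)
E
```

```text
([0.4091, 0.1864], 'lat', 0.0652, 'rad', 0.0677, (186, 218, 25, 25))
([0.5226, 0.1792], 'lat', 0.0648, 'rad', 0.07, (195, 179, 24, 24))
([0.531, 0.3218], 'lat', 0.0648, 'rad', 0.0727, (145, 170, 26, 24))
([0.6638, 0.2036], 'lat', 0.0644, 'rad', 0.0751, (195, 131, 23, 24))
([0.8958, -0.1151], 'lat', 0.1266, 'rad', 0.0783, (303, 75, 41, 18))
lin [-2.6782, -0.1464, -0.0442] max rows 12.865952318647887
turn [0.0017, 0.0016, 0.0012]
```

```bash
Z='[0,0,0]'; python3 -m inch '{"gripper":[1,1,1,1,1,1],"linear":[[-0.18,0,0],[-0.36,0.05,0],[-0.54,0.1,0],[-0.72,0.15,0],[-0.9,0.2,0],[-0.9,0.2,0]],"turn":[[0,0,0],[0,0,0],[0,0,0],[0,0,0],[0,0,0],[0,0,0]]}'
python3 -m inch '{"gripper":[1,1,1,1,1,1],"linear":[[-0.18,0.03,0],[-0.36,0.05,0],[-0.54,0.1,0],[-0.72,0.15,0],[-0.9,0.2,0],[-0.9,0.2,0]],"turn":[[0,0,0],[0,0,0],[0,0,0],[0,0,0],[0,0,0],[0,0,0]]}'
python3 -m inch '{"gripper":[1,1,1,1,1,1,1],"linear":[[-0.18,0,0],[-0.36,0.05,0],[-0.54,0.05,0],[-0.72,0.05,0],[-0.85,0.05,0],[-0.85,0.05,0],[-0.85,0.05,0]],"turn":[[0,0,0],[0,0,0],[0,0,0],[0,0,0],[0,0,0],[0,0,0],[0,0,0]]}'
python3 - <<'E'
from h import *
i,K,W=cam("wrist");cv2.imwrite("pics/w8.png",i)
for c in cups(i,K,W):print(c)
go(.41,.186,.037,-90)
E
```

```text
t: 10.72
ee_pos: [0.4079, -0.1657, 0.2152]
tcp_rot: [0.718, -0.696, -0.003, 0.0]
ft_force: [0.6, -1.5, 0.1]
gripper_width: 0.0868
t: 11.22
ee_pos: [0.3636, 0.0126, 0.2163]
tcp_rot: [0.719, -0.695, -0.002, 0.0]
ft_force: [-0.3, -0.8, 0.0]
gripper_width: 0.0948
t: 11.8
ee_pos: [0.3507, 0.178, 0.2167]
tcp_rot: [0.717, -0.697, -0.001, 0.002]
ft_force: [0.0, -0.5, -0.5]
gripper_width: 0.0947
([0.3659, 0.2292], 'lat', 0.0353, 'rad', 0.0339, (192, 155, 18, 39))
([0.4108, 0.1865], 'lat', 0.0644, 'rad', 0.065, (220, 84, 67, 69))
([0.4824, 0.1795], 'lat', 0.0607, 'rad', 0.0292, (231, 0, 69, 35))
([0.5059, 0.3079], 'lat', 0.0352, 'rad', 0.0533, (79, 0, 71, 20))
lin [-0.0372, -0.2993, 0.8986] max rows 4.546041673123195
turn [0.006, -0.0034, 0.0528]
```

View pics/w8.png

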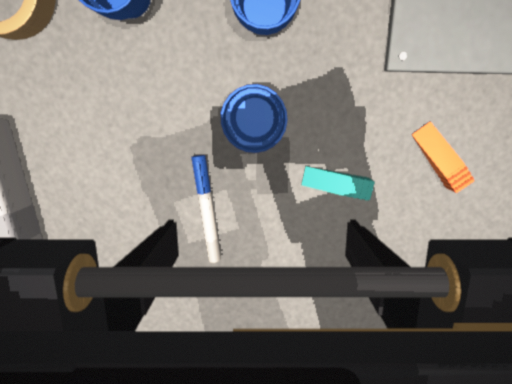

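```bash
python3 -m inch '{"gripper":[1,1,1,1,1,1,1,1,1,-1,-1,-1,-1,-1,-1,-1],"linear":[[-0.02,-0.15,0.1],[-0.04,-0.302,0.2],[-0.04,-0.302,0.3],[-0.04,-0.302,0.45],[-0.04,-0.302,0.6],[-0.04,-0.302,0.75],[-0.04,-0.302,0.9],[-0.04,-0.302,0.9],[-0.04,-0.302,0.9],[-0.04,-0.302,0.9],[-0.04,-0.302,0.9],[-0.04,-0.302,0.9],[-0.04,-0.302,0.9],[-0.04,-0.302,0.9],[-0.04,-0.302,0.9],[-0.04,-0.302,0.9]],"turn":[[0,0,0.05],[0,0,0.05],[0,0,0.05],[0,0,0.05],[0,0,0.05],[0,0,0.05],[0,0,0.05],[0,0,0.05],[0,0,0.05],[0,0,0.05],[0,0,0.05],[0,0,0.05],[0,0,0.05],[0,0,0.05],[0,0,0.05],[0,0,0.05]]}' 20
python3 -c "
from h import *
st()
i,K,W=cam('wrist');cv2.imwrite('pics/w9.png',i)
go(.668,-.07,.2,-90)"
```

```text
t: 13.18
ee_pos: [0.4123, 0.1877, 0.0399]
tcp_rot: [0.708, -0.707, 0.001, -0.001]
ft_force: [-1.1, -0.5, 6.1]
gripper_width: 0.0655
{'t': 13.1833, 'joints': [0.3089, -0.1402, 2.2265, -0.0004, 1.0535, 1.8787], 'dq': [-0.0004, 0.0002, -0.0022, 0.0018, 0.0005, -0.0005], 'tau': [0.2328, -22.4372, -28.9951, 0.1893, -0.4237, 0.0223], 'ee_pos': [0.4123, 0.1877, 0.0399], 'tcp_rot': [0.7075, -0.7067, 0.0006, -0.0007], 'ft_force': [-1.1319, -0.4843, 6.087], 'ft_torque': [-0.151, 0.1639, 0.0125], 'gripper_width': 0.0655}
lin [1.2899, -1.2786, -0.7991] max rows 9.516900019592201
turn [-0.0031, 0.0004, 0.0022]
```

View pics/w9.png

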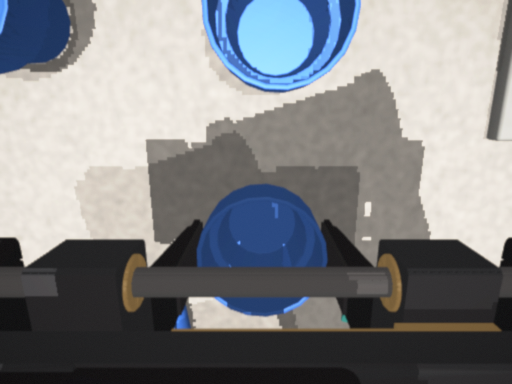

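```bash
python3 -m inch '{"gripper":[-1,-1,-1,-1,-1,-1,-1,-1,-1,-1,-1,-1,-1],"linear":[[0,0,-0.1],[0,0,-0.25],[0,0,-0.4],[0,0,-0.55],[0,0,-0.7],[0.1,0,-0.8],[0.2,-0.1,-0.8],[0.3,-0.2,-0.8],[0.4,-0.3,-0.8],[0.5,-0.4,-0.8],[0.6,-0.5,-0.8],[0.65,-0.6,-0.8],[0.65,-0.6,-0.8]],"turn":[[0,0,0],[0,0,0],[0,0,0],[0,0,0],[0,0,0],[0,0,0],[0,0,0],[0,0,0],[0,0,0],[0,0,0],[0,0,0],[0,0,0],[0,0,0]]}'
python3 - <<'E'
from h import *
i,K,W=cam("wrist");cv2.imwrite("pics/w10.png",i)
h=cv2.cvtColor(i,cv2.COLOR_BGR2HSV);m=cv2.inRange(h,(0,110,100),(5,255,255))|cv2.inRange(h,(174,110,100),(180,255,255))
ys,xs=np.where(m>0);print(len(xs),xs.min(),xs.max(),ys.min(),ys.max())
P=np.array([onz(K,W,q,.0285)[:2] for q in zip(xs.astype(float),ys)],np.float32)
A=np.c_[2*P,np.ones(len(P))];s=np.linalg.lstsq(A,(P**2).sum(1),rcond=None)[0];print(s[:2],np.sqrt(s[2]+s[:2]@s[:2]))
print(onz(K,W,(437,130),.031))
go(.668,-.07,.2,-90)
E
```

```text
t: 14.32
ee_pos: [0.5336, 0.0555, 0.1979]
tcp_rot: [-0.706, 0.708, -0.0, -0.0]
ft_force: [-1.3, -0.5, -1.3]
gripper_width: 0.0661
1061 348 432 0 84
[ 0.66712784 -0.06847435] 0.038210520064013896
[ 0.58229243 -0.12432901  0.031     ]
lin [0.6323, -0.6804, -0.0127] max rows 4.455373840670887
turn [0.0036, 0.0003, -0.0024]
```

View pics/w10.png

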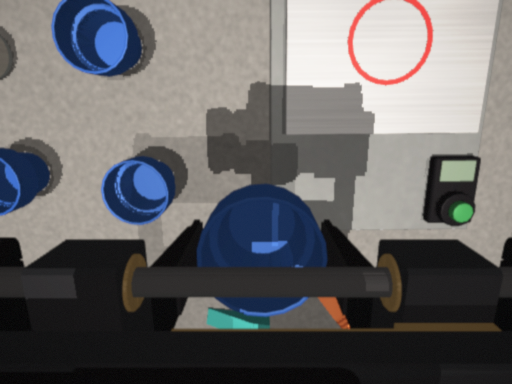

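```bash
python3 -m inch '{"gripper":[-1,-1,-1,-1,-1,-1,-1,-1],"linear":[[0.12,-0.12,0],[0.24,-0.24,0],[0.36,-0.36,0],[0.48,-0.48,0],[0.6,-0.6,0],[0.63,-0.67,0],[0.63,-0.67,0],[0.63,-0.67,0]],"turn":[[0,0,0],[0,0,0],[0,0,0],[0,0,0],[0,0,0],[0,0,0],[0,0,0],[0,0,0]]}'
python3 -c "
from h import *
go(.6685,-.0685,.07,-90)"
```

```text
t: 15.03
ee_pos: [0.6649, -0.0676, 0.1977]
tcp_rot: [0.707, -0.707, -0.001, 0.0]
ft_force: [-0.8, -0.1, -0.9]
gripper_width: 0.0661
lin [0.0051, -0.0193, 0.6385] max rows 3.0638207380461124
turn [0.0043, 0.0018, 0.0019]
```

```bash
python3 -m inch '{"gripper":[-1,-1,-1,-1,-1,-1,-1,-1,-1],"linear":[[0.005,-0.01,0.15],[0.005,-0.015,0.3],[0.005,-0.015,0.42],[0.005,-0.015,0.5],[0.005,-0.015,0.56],[0.005,-0.015,0.6],[0.005,-0.015,0.63],[0.005,-0.015,0.63],[0.005,-0.015,0.63]],"turn":[[0,0,0],[0,0,0],[0,0,0],[0,0,0],[0,0,0],[0,0,0],[0,0,0],[0,0,0],[0,0,0]]}'
python3 -c "
from h import *
st();go(.6685,-.0685,.07,-90)
i,K,W=cam('scene');cv2.imwrite('pics/s11.png',cv2.resize(i[110:260,120:300],None,fx=4,fy=4))"
```

```text
t: 15.78
ee_pos: [0.6691, -0.0692, 0.0736]
tcp_rot: [0.707, -0.707, 0.0, -0.0]
ft_force: [0.6, 0.0, -0.5]
gripper_width: 0.066
{'t': 15.7833, 'joints': [-0.1828, 0.2889, 1.7063, 0.0001, 1.1452, 1.3869], 'dq': [-0.0051, -0.0061, -0.0184, -0.0001, -0.001, 0.0023], 'tau': [0.096, -46.1937, -32.8708, 0.048, -0.0538, -0.0002], 'ee_pos': [0.6691, -0.0692, 0.0736], 'tcp_rot': [0.7075, -0.7067, 0.0005, -0.0004], 'ft_force': [0.5951, 0.0433, -0.5263], 'ft_torque': [0.0542, -0.0116, -0.0584], 'gripper_width': 0.066}
lin [-0.0033, 0.0029, 0.018] max rows 0.08883691870214525
turn [-0.0024, -0.0003, 0.002]
```

View pics/s11.png

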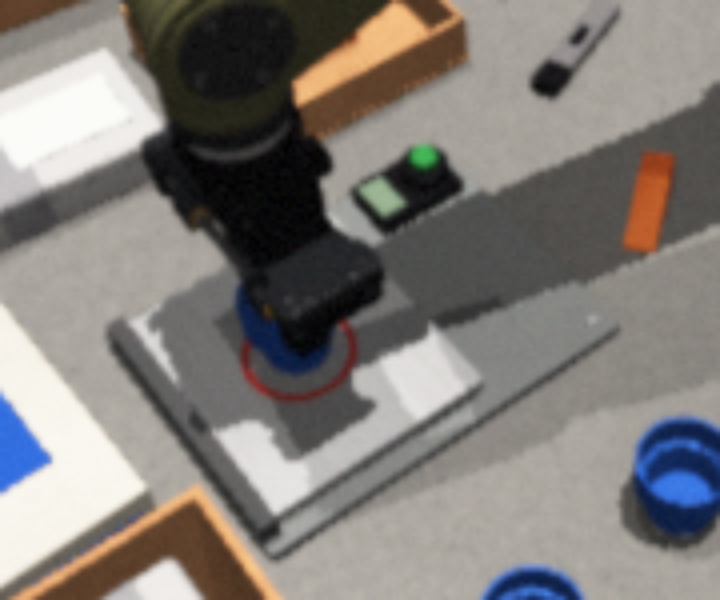

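```bash
python3 -m inch '{"gripper":[-1,-1,-1,-1,-1,-1],"linear":[[0,0,0.008],[0,0,0.014],[0,0,0.018],[0,0,0.022],[0,0,0.022],[0,0,0.022]],"turn":[[0,0,0],[0,0,0],[0,0,0],[0,0,0],[0,0,0],[0,0,0]]}'
```

```text
t: 16.33
ee_pos: [0.6688, -0.0694, 0.0685]
tcp_rot: [0.707, -0.707, 0.0, -0.0]
ft_force: [-0.6, 0.2, -0.3]
gripper_width: 0.0656
```

```bash
python3 -m inch '{"gripper":[-1,-1,0.9,0.9,0.9,0.9,0.9,0.9,0.9,0.9,0.9],"linear":[[0,0,0.005],[0,0,0.005],[0,0,0.005],[0,0,0.005],[0,0,0.005],[0,0,0.005],[0,0,-0.1],[0,0,-0.25],[0,0,-0.4],[0,0,-0.55],[0,0,-0.6]],"turn":[[0,0,0],[0,0,0],[0,0,0],[0,0,0],[0,0,0],[0,0,0],[0,0,0],[0,0,0],[0,0,0],[0,0,0],[0,0,0]]}'
python3 - <<'E'
from h import *
go(.46,.18,.22,-90)
E
```

```text
t: 17.25
ee_pos: [0.6711, -0.0698, 0.1941]
tcp_rot: [0.707, -0.707, 0.003, -0.002]
ft_force: [0.7, -0.1, 0.7]
gripper_width: 0.0902
lin [-1.2494, 1.0536, -0.14] max rows 7.867223501950467
turn [-0.0158, -0.0028, 0.0015]
```

```bash
python3 -m inch '{"gripper":[1,1,1,1,1,1,1],"linear":[[-0.12,0.1,0],[-0.25,0.2,-0.05],[-0.37,0.3,-0.1],[-0.5,0.4,-0.14],[-0.6,0.5,-0.14],[-0.62,0.53,-0.14],[-0.62,0.53,-0.14]],"turn":[[0,0,0],[0,0,0],[0,0,0],[0,0,0],[0,0,0],[0,0,0],[0,0,0]]}'
python3 -m inch '{"gripper":[1,1,1,1,1,1,1],"linear":[[-0.12,0.1,0],[-0.25,0.2,0],[-0.37,0.3,0],[-0.5,0.4,0],[-0.6,0.5,0],[-0.62,0.53,0],[-0.62,0.53,0]],"turn":[[0,0,0],[0,0,0],[0,0,0],[0,0,0],[0,0,0],[0,0,0],[0,0,0]]}'
python3 - <<'E'
from h import *
i,K,W=cam("wrist");cv2.imwrite("pics/w12.png",i)
for c in cups(i,K,W):print(c)
i,K,W=cam("top");cv2.imwrite("pics/t12.png",i)
for c in cups(i,K,W):print(c)
for c in cups(i,K,W,.0905):print(c[0])
go(.523,.179,.037,-90)
E
```

```text
t: 17.83
ee_pos: [0.5612, 0.0557, 0.2153]
tcp_rot: [0.708, -0.706, -0.0, 0.0]
ft_force: [0.6, 0.1, 0.3]
gripper_width: 0.0954
t: 18.42
ee_pos: [0.4561, 0.1787, 0.2156]
tcp_rot: [0.708, -0.706, 0.0, 0.0]
ft_force: [-0.8, -0.2, -0.7]
gripper_width: 0.0952
([0.389, 0.2329], 'lat', 0.025, 'rad', 0.0323, (197, 240, 17, 28))
([0.5247, 0.1795], 'lat', 0.0645, 'rad', 0.0651, (227, 76, 67, 69))
([0.5333, 0.3219], 'lat', 0.0639, 'rad', 0.0734, (77, 65, 78, 70))
([0.6749, -0.0724], 'lat', 0.0646, 'rad', 0.0756, (290, 139, 23, 25))
([0.6664, 0.1984], 'lat', 0.0529, 'rad', 0.0742, (197, 131, 21, 24))
([0.8958, -0.1151], 'lat', 0.1266, 'rad', 0.0783, (303, 75, 41, 18))
[0.6636, -0.0692]
[0.6555, 0.1929]
[0.878, -0.1107]
lin [-0.0074, -0.328, 0.8947] max rows 4.570504404765623
turn [-0.0003, -0.0015, 0.0002]
```

View pics/t12.png

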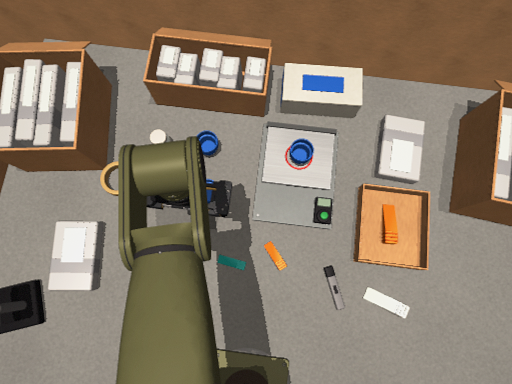

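View pics/w12.png

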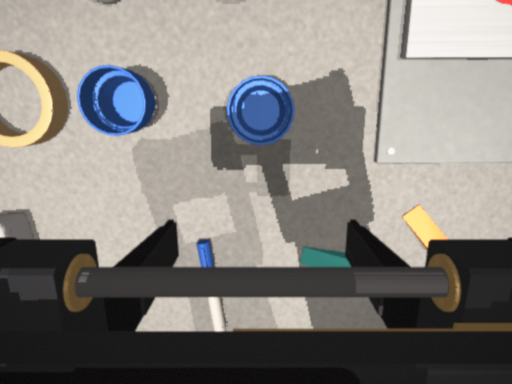

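```bash
python3 -m inch '{"gripper":[1,1,1,1,1,1,1,1,1,-1,-1,-1,-1,-1,-1,-1],"linear":[[-0.01,-0.15,0.1],[-0.01,-0.335,0.2],[-0.01,-0.335,0.3],[-0.01,-0.335,0.45],[-0.01,-0.335,0.6],[-0.01,-0.335,0.75],[-0.01,-0.335,0.89],[-0.01,-0.335,0.89],[-0.01,-0.335,0.89],[-0.01,-0.335,0.89],[-0.01,-0.335,0.89],[-0.01,-0.335,0.89],[-0.01,-0.335,0.89],[-0.01,-0.335,0.89],[-0.01,-0.335,0.89],[-0.01,-0.335,0.89]],"turn":[[0,0,0],[0,0,0],[0,0,0],[0,0,0],[0,0,0],[0,0,0],[0,0,0],[0,0,0],[0,0,0],[0,0,0],[0,0,0],[0,0,0],[0,0,0],[0,0,0],[0,0,0],[0,0,0]]}' 20
python3 -m inch '{"gripper":[-1,-1,-1,-1,-1,-1,-1,-1],"linear":[[0,0,-0.1],[0,0,-0.25],[0,0,-0.4],[0,0,-0.55],[0,0,-0.7],[0,0,-0.85],[0,0,-0.95],[0,0,-0.95]],"turn":[[0,0,0],[0,0,0],[0,0,0],[0,0,0],[0,0,0],[0,0,0],[0,0,0],[0,0,0]]}'
python3 - <<'E'
from h import *
go(.60,-.069,.23,-90)
E
```

```text
t: 19.85
ee_pos: [0.5242, 0.1807, 0.0395]
tcp_rot: [0.707, -0.707, 0.001, -0.001]
ft_force: [-0.1, 0.1, 5.0]
gripper_width: 0.0649
t: 20.52
ee_pos: [0.5259, 0.1813, 0.234]
tcp_rot: [0.707, -0.707, 0.002, -0.004]
ft_force: [0.5, 0.4, -0.1]
gripper_width: 0.0646
lin [1.2519, -0.369, 0.0203] max rows 6.260501470488783
turn [-0.0177, 0.0045, 0.0018]
```

```bash
python3 -m inch '{"gripper":[-1,-1,-1,-1,-1,-1,-1],"linear":[[0.15,-0.05,0],[0.3,-0.1,0],[0.45,-0.15,0],[0.6,-0.2,0],[0.75,-0.25,0],[0.9,-0.3,0],[0.95,-0.37,0]],"turn":[[0,0,0],[0,0,0],[0,0,0],[0,0,0],[0,0,0],[0,0,0],[0,0,0]]}'
python3 -m inch '{"gripper":[-1,-1,-1,-1],"linear":[[0.15,0,0],[0.3,0,0],[0.3,0,0],[0.3,0,0]],"turn":[[0,0,0],[0,0,0],[0,0,0],[0,0,0]]}'
python3 - <<'E'
from h import *
i,K,W=cam("wrist");cv2.imwrite("pics/w13.png",i)
for c in cups(i,K,W,.0905):print(c)
st();go(.6685,-.069,.15,-90)
E
```

```text
t: 21.1
ee_pos: [0.5965, -0.0128, 0.2254]
tcp_rot: [-0.706, 0.708, 0.001, -0.002]
ft_force: [0.2, 1.3, -1.6]
gripper_width: 0.0649
t: 21.43
ee_pos: [0.5966, -0.0703, 0.2255]
tcp_rot: [-0.706, 0.708, 0.002, -0.001]
ft_force: [-0.4, 0.2, -0.9]
gripper_width: 0.0653
([0.4868, -0.0704], 'lat', 0.0905, 'rad', 0.0185, (219, 297, 86, 16))
([0.5404, -0.0705], 'lat', 0.1351, 'rad', 0.0916, (196, 181, 132, 87))
([0.667, 0.1404], 'lat', 0.0544, 'rad', 0.0498, (0, 77, 49, 63))
([0.6678, -0.0701], 'lat', 0.0633, 'rad', 0.0639, (226, 72, 70, 73))
{'t': 21.4833, 'joints': [-0.2054, 0.0117, 1.7491, 0.0006, 1.3841, 1.3657], 'dq': [0.0243, -0.0104, -0.0056, 0.0024, 0.0032, 0.0003], 'tau': [-0.9248, -37.3544, -37.0978, -0.0093, -0.0856, -0.0059], 'ee_pos': [0.5968, -0.0694, 0.226], 'tcp_rot': [-0.707, 0.7072, 0.0015, -0.0007], 'ft_force': [-0.0755, -0.2168, -0.6486], 'ft_torque': [0.0542, -0.0523, -0.0249], 'gripper_width': 0.0651}
lin [-0.0016, -0.3599, 0.3788] max rows 2.5058865001380455
turn [0.006, 0.0024, -0.0008]
```

View pics/w13.png

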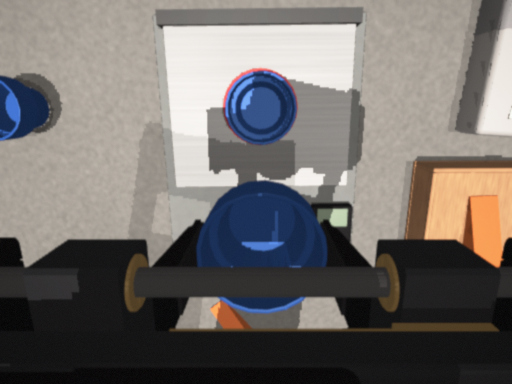

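```bash
python3 -m inch '{"gripper":[-1,-1,-1,-1,-1,-1,-1],"linear":[[0,-0.15,0.05],[0,-0.3,0.15],[0.003,-0.358,0.25],[0.003,-0.358,0.35],[0.003,-0.358,0.38],[0.003,-0.358,0.38],[0.003,-0.358,0.38]],"turn":[[0,0,0],[0,0,0],[0,0,0],[0,0,0],[0,0,0],[0,0,0],[0,0,0]]}'
python3 -c "
from h import *
go(.668,-.070,.096,-90)"
```

```text
t: 22.07
ee_pos: [0.6688, -0.069, 0.1521]
tcp_rot: [0.708, -0.706, -0.0, 0.0]
ft_force: [0.9, 0.6, -1.0]
gripper_width: 0.0649
lin [0.005, 0.004, 0.2803] max rows 1.344637741402201
turn [0.0015, 0.0005, 0.0034]
```

```bash
python3 -m inch '{"gripper":[-1,-1,-1,-1,-1,-1,-1,-1,-1],"linear":[[0.003,0.003,0.06],[0.004,0.004,0.12],[0.004,0.004,0.17],[0.004,0.004,0.21],[0.004,0.004,0.24],[0.004,0.004,0.26],[0.004,0.004,0.27],[0.004,0.004,0.28],[0.004,0.004,0.28]],"turn":[[0,0,0],[0,0,0],[0,0,0],[0,0,0],[0,0,0],[0,0,0],[0,0,0],[0,0,0],[0,0,0]]}'
```

```text
t: 22.82
ee_pos: [0.6685, -0.0706, 0.0962]
tcp_rot: [0.707, -0.707, -0.0, -0.0]
ft_force: [0.4, 0.2, -1.3]
gripper_width: 0.0647
```

Lower slightly, release, and retreat.

```bash
python3 -m inch '{"gripper":[-1,-1,-1,0.9,0.9,0.9,0.9,0.9,0.9,0.9,0.9,0.9],"linear":[[0,0,0.004],[0,0,0.007],[0,0,0.007],[0,0,0.007],[0,0,0.007],[0,0,0.007],[0,0,0.007],[0,0,-0.1],[0,0,-0.25],[0,0,-0.4],[0,0,-0.55],[0,0,-0.6]],"turn":[[0,0,0],[0,0,0],[0,0,0],[0,0,0],[0,0,0],[0,0,0],[0,0,0],[0,0,0],[0,0,0],[0,0,0],[0,0,0],[0,0,0]]}'
python3 - <<'E'
from h import *
go(.60,.202,.22,-90)
i,K,W=cam('scene');cv2.imwrite('pics/s14.png',cv2.resize(i[110:310,120:360],None,fx=3,fy=3))
E
```

```text
t: 23.82
ee_pos: [0.6709, -0.0712, 0.2226]
tcp_rot: [0.707, -0.707, 0.004, -0.003]
ft_force: [0.7, 0.1, 1.5]
gripper_width: 0.0904
lin [-1.3663, 0.3537, 0.0077] max rows 6.7693082629158905
turn [-0.017, -0.0032, 0.0014]
```

View pics/s14.png

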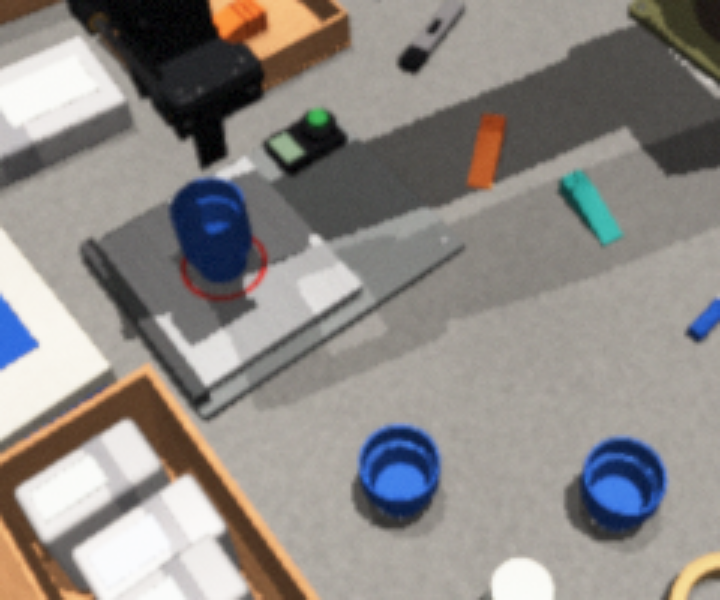

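```bash
python3 -m inch '{"gripper":[1,1,1,1,1,1,1],"linear":[[-0.12,0.05,0],[-0.25,0.1,0],[-0.4,0.15,0],[-0.5,0.2,0],[-0.6,0.25,0],[-0.68,0.35,0],[-0.68,0.35,0]],"turn":[[0,0,0],[0,0,0],[0,0,0],[0,0,0],[0,0,0],[0,0,0],[0,0,0]]}'
python3 -m inch '{"gripper":[1,1,1,1,1,1,1],"linear":[[-0.12,0,0],[-0.25,0,0],[-0.37,0,0],[-0.5,0,0],[-0.6,0,0],[-0.68,0,0],[-0.68,0,0]],"turn":[[0,0,0],[0,0,0],[0,0,0],[0,0,0],[0,0,0],[0,0,0],[0,0,0]]}'
python3 - <<'E'
from h import *
i,K,W=cam("wrist");cv2.imwrite("pics/w15.png",i)
for c in cups(i,K,W):print(c)
go(.666,.203,.037,-90)
E
```

```text
t: 24.45
ee_pos: [0.5951, 0.0679, 0.2136]
tcp_rot: [0.708, -0.706, -0.002, 0.001]
ft_force: [-0.0, -0.0, 0.0]
gripper_width: 0.0948
t: 25.03
ee_pos: [0.5977, 0.2033, 0.2145]
tcp_rot: [0.708, -0.706, -0.001, 0.001]
ft_force: [0.2, -0.6, -0.5]
gripper_width: 0.0949
([0.5351, 0.3234], 'lat', 0.0619, 'rad', 0.0797, (119, 202, 66, 54))
([0.667, -0.008], 'lat', 0.0362, 'rad', 0.0169, (498, 91, 14, 40))
([0.6682, 0.2038], 'lat', 0.0642, 'rad', 0.0647, (227, 74, 68, 70))
lin [-0.0055, -0.3423, 0.8881] max rows 4.564890680276433
turn [0.0035, -0.0016, 0.0048]
```

View pics/w15.png

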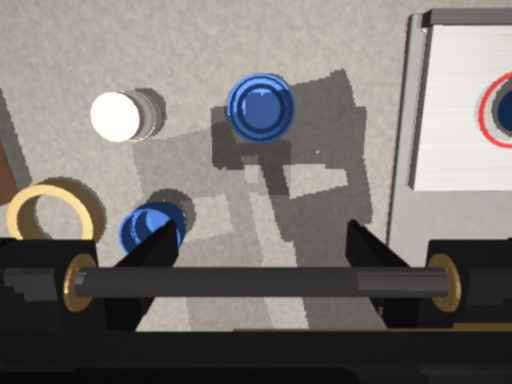

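```bash
python3 -m inch '{"gripper":[1,1,1,1,1,1,1,1,1,-1,-1,-1,-1,-1,-1,-1],"linear":[[-0.01,-0.15,0.1],[-0.01,-0.348,0.2],[-0.01,-0.348,0.3],[-0.01,-0.348,0.45],[-0.01,-0.348,0.6],[-0.01,-0.348,0.75],[-0.01,-0.348,0.885],[-0.01,-0.348,0.885],[-0.01,-0.348,0.885],[-0.01,-0.348,0.885],[-0.01,-0.348,0.885],[-0.01,-0.348,0.885],[-0.01,-0.348,0.885],[-0.01,-0.348,0.885],[-0.01,-0.348,0.885],[-0.01,-0.348,0.885]],"turn":[[0,0,0],[0,0,0],[0,0,0],[0,0,0],[0,0,0],[0,0,0],[0,0,0],[0,0,0],[0,0,0],[0,0,0],[0,0,0],[0,0,0],[0,0,0],[0,0,0],[0,0,0],[0,0,0]]}' 20
python3 -m inch '{"gripper":[-1,-1,-1,-1,-1,-1,-1,-1],"linear":[[0,0,-0.1],[0,0,-0.25],[0,0,-0.4],[0,0,-0.55],[0,0,-0.7],[0,0,-0.85],[0,0,-1],[0,0,-1]],"turn":[[0,0,0],[0,0,0],[0,0,0],[0,0,0],[0,0,0],[0,0,0],[0,0,0],[0,0,0]]}'
python3 - <<'E'
from h import *
go(.585,-.07,.25,-90)
E
```

```text
t: 26.42
ee_pos: [0.6686, 0.2036, 0.0407]
tcp_rot: [0.707, -0.707, 0.0, -0.001]
ft_force: [-0.4, 0.5, 4.9]
gripper_width: 0.065
t: 27.08
ee_pos: [0.6709, 0.204, 0.2477]
tcp_rot: [0.707, -0.707, 0.003, -0.005]
ft_force: [0.5, 0.3, 1.0]
gripper_width: 0.0654
lin [1.3694, 0.4304, -0.0202] max rows 6.885262453273847
turn [-0.023, 0.0049, 0.0017]
```

```bash
python3 -m inch '{"gripper":[-1,-1,-1,-1,-1,-1,-1],"linear":[[0.1,0.1,0],[0.25,0.2,0],[0.4,0.3,0],[0.55,0.4,0],[0.7,0.43,0],[0.85,0.43,0],[0.9,0.43,0]],"turn":[[0,0,0],[0,0,0],[0,0,0],[0,0,0],[0,0,0],[0,0,0],[0,0,0]]}'
python3 -m inch '{"gripper":[-1,-1,-1,-1,-1],"linear":[[0.15,0,0],[0.3,0,0],[0.45,0,0],[0.47,0,0],[0.47,0,0]],"turn":[[0,0,0],[0,0,0],[0,0,0],[0,0,0],[0,0,0]]}'
python3 - <<'E'
from h import *
i,K,W=cam("wrist");cv2.imwrite("pics/w16.png",i)
for c in cups(i,K,W,.1175):print(c)
go(.668,-.07,.18,-90)
E
```

```text
t: 27.67
ee_pos: [0.5808, 0.0201, 0.238]
tcp_rot: [-0.706, 0.708, 0.0, -0.001]
ft_force: [-0.7, -0.4, -1.5]
gripper_width: 0.065
t: 28.08
ee_pos: [0.5818, -0.0718, 0.2381]
tcp_rot: [-0.706, 0.708, 0.001, -0.0]
ft_force: [-0.8, 0.1, -1.4]
gripper_width: 0.0651
([0.4815, -0.0724], 'lat', 0.0852, 'rad', 0.0187, (220, 297, 85, 17))
([0.5337, -0.0721], 'lat', 0.1281, 'rad', 0.0851, (196, 183, 132, 85))
([0.6671, -0.0709], 'lat', 0.0639, 'rad', 0.0633, (223, 49, 75, 78))
lin [-0.0033, -0.4312, 0.2904] max rows 2.4933505530399533
turn [0.0028, 0.0022, -0.0007]
```

View pics/w16.png

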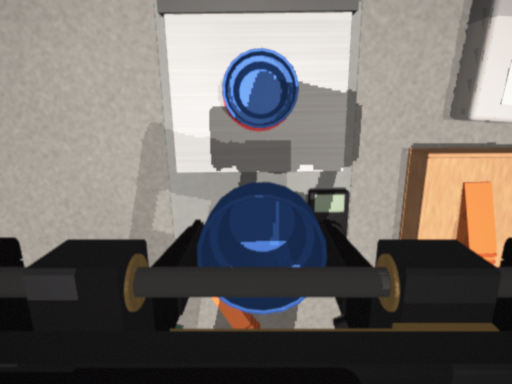

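```bash
python3 -m inch '{"gripper":[-1,-1,-1,-1,-1,-1,-1],"linear":[[0,-0.15,0.05],[0,-0.3,0.1],[0,-0.42,0.15],[0,-0.428,0.22],[0,-0.428,0.29],[0,-0.428,0.29],[0,-0.428,0.29]],"turn":[[0,0,0],[0,0,0],[0,0,0],[0,0,0],[0,0,0],[0,0,0],[0,0,0]]}'
python3 -c "
from h import *
go(.6675,-.0705,.1235,-90)"
```

```text
t: 28.72
ee_pos: [0.6659, -0.0696, 0.1792]
tcp_rot: [0.708, -0.707, -0.002, 0.001]
ft_force: [1.1, 0.8, -1.1]
gripper_width: 0.0652
lin [0.0045, -0.0092, 0.2785] max rows 1.336819120532021
turn [0.0076, 0.0016, 0.0031]
```

```bash
python3 -m inch '{"gripper":[-1,-1,-1,-1,-1,-1,-1,-1,-1],"linear":[[0.003,0,0.06],[0.004,0,0.12],[0.004,0,0.17],[0.004,0,0.21],[0.004,0,0.24],[0.004,0,0.26],[0.004,0,0.27],[0.004,0,0.28],[0.004,0,0.28]],"turn":[[0,0,0],[0,0,0],[0,0,0],[0,0,0],[0,0,0],[0,0,0],[0,0,0],[0,0,0],[0,0,0]]}'
```

```text
t: 29.47
ee_pos: [0.6693, -0.0715, 0.1276]
tcp_rot: [0.707, -0.707, 0.001, -0.001]
ft_force: [0.6, 2.3, 5.8]
gripper_width: 0.0644
```

Run:
```python
from h import *
st()
i,K,W=cam('scene');cv2.imwrite('pics/s17.png',cv2.resize(i[120:250,130:270],None,fx=5,fy=4.6,interpolation=cv2.INTER_CUBIC))
i,K,W=cam('wrist');cv2.imwrite('pics/w17.png',i)
```

```text
{'t': 29.4667, 'joints': [-0.1865, 0.2352, 1.6737, 0.0008, 1.2286, 1.3834], 'dq': [-0.0005, -0.0022, 0.0007, -0.0012, 0.0008, -0.0013], 'tau': [-0.7093, -41.9788, -31.7001, -0.2729, -0.1968, -0.0231], 'ee_pos': [0.6693, -0.0715, 0.1276], 'tcp_rot': [0.7073, -0.7069, 0.0015, -0.0014], 'ft_force': [0.5782, 2.3381, 5.7902], 'ft_torque': [0.3113, 0.0906, -0.0378], 'gripper_width': 0.0644}
```

View pics/s17.png

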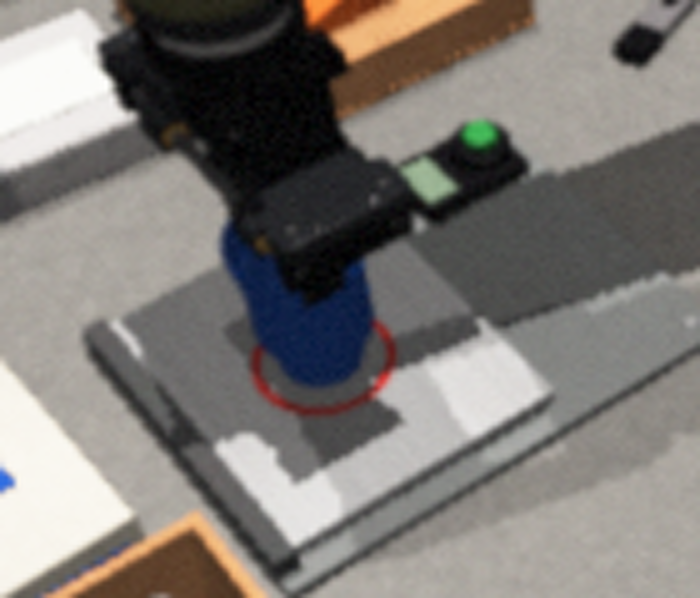

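View pics/w17.png

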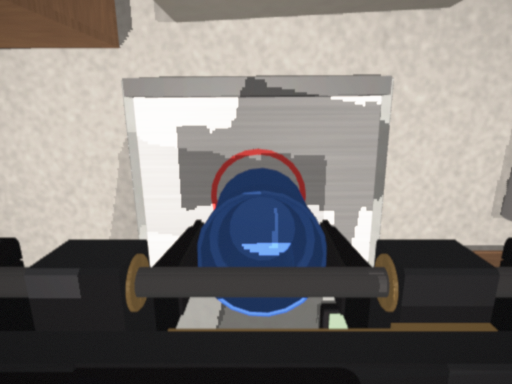

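```bash
python3 -m inch '{"gripper":[-1,-1,-1,-1,-1,-1,-1,-1],"linear":[[0,0,-0.01],[-0.005,0,-0.01],[-0.009,0,-0.01],[-0.009,0,0],[-0.009,0,0.005],[-0.009,0,0.005],[-0.009,0,0.005],[-0.009,0,0.005]],"turn":[[0,0,0],[0,0,0],[0,0,0],[0,0,0],[0,0,0],[0,0,0],[0,0,0],[0,0,0]]}'
```

```text
t: 30.23
ee_pos: [0.6693, -0.0703, 0.1269]
tcp_rot: [0.707, -0.707, 0.002, -0.001]
ft_force: [0.7, -0.3, 7.5]
gripper_width: 0.0641
```

```bash
python3 -m inch '{"gripper":[-1,-1,0.9,0.9,0.9,0.9,0.9,0.9,0.9,0.9,0.9],"linear":[[0,0,-0.01],[0,0,-0.01],[0,0,-0.01],[0,0,-0.01],[0,0,-0.01],[0,0,-0.01],[0,0,-0.1],[0,0,-0.25],[0,0,-0.4],[0,0,-0.5],[0,0,-0.5]],"turn":[[0,0,0],[0,0,0],[0,0,0],[0,0,0],[0,0,0],[0,0,0],[0,0,0],[0,0,0],[0,0,0],[0,0,0],[0,0,0]]}'
python3 - <<'E'
from h import *
i,K,W=cam('scene');cv2.imwrite('pics/s18.png',cv2.resize(i[120:250,130:270],None,fx=5,fy=4.6,interpolation=cv2.INTER_CUBIC))
go(.47,.322,.23,-90)
E
```

```text
t: 31.15
ee_pos: [0.6702, -0.0702, 0.2307]
tcp_rot: [0.707, -0.707, 0.004, -0.003]
ft_force: [0.3, -0.1, 1.9]
gripper_width: 0.09
lin [-1.9607, 0.994, -0.0196] max rows 10.543671545089147
turn [-0.0103, -0.0019, 0.0014]
```

View pics/s18.png

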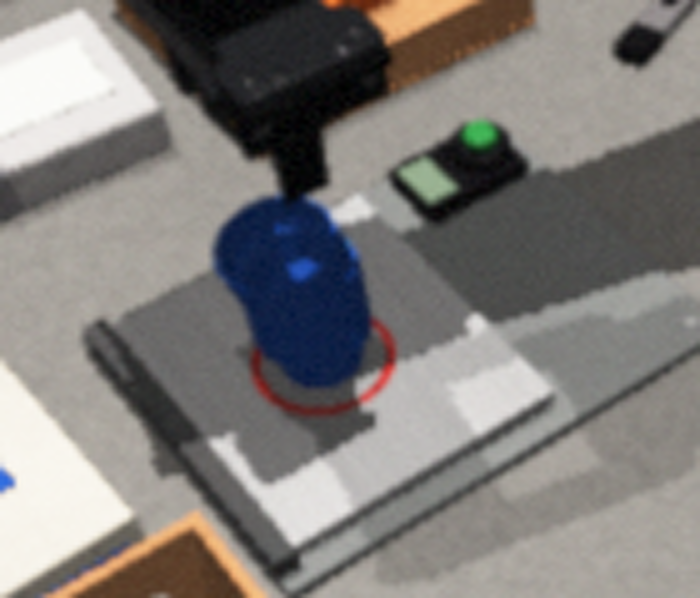

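```bash
python3 -m inch '{"gripper":[1,1,1,1,1,1],"linear":[[0,0.15,0],[0,0.3,0],[0,0.45,-0.05],[0,0.5,-0.05],[0,0.5,-0.05],[0,0.5,-0.05]],"turn":[[0,0,0],[0,0,0],[0,0,0],[0,0,0],[0,0,0],[0,0,0]]}'
python3 - <<'E'
from h import *
i,K,W=cam("wrist");cv2.imwrite("pics/w18.png",i)
for c in cups(i,K,W,.1445):print(c)
i,K,W=cam('scene');cv2.imwrite('pics/s19.png',cv2.resize(i[120:250,130:270],None,fx=5,fy=4.6,interpolation=cv2.INTER_CUBIC))
print(proj(K,W,[.667,-.07,.0285]),proj(K,W,[.667,-.07,.1445]))
E
```

```text
t: 31.7
ee_pos: [0.5674, -0.0698, 0.2331]
tcp_rot: [0.707, -0.707, -0.0, 0.0]
ft_force: [-0.3, -0.2, -0.4]
gripper_width: 0.0952
([0.6727, -0.0706], 'lat', 0.0645, 'rad', 0.0696, (219, 11, 88, 101))
[193.86761536 197.03991487] [187.09635281 171.40022675]
```

View pics/w18.png

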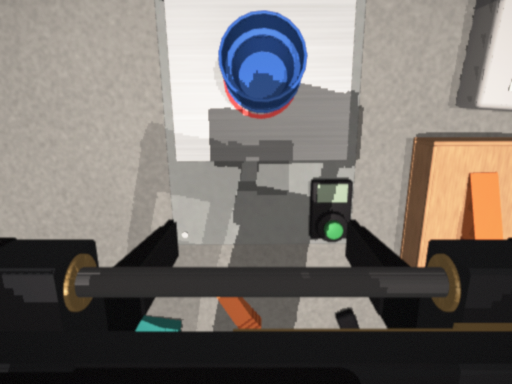

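View pics/s19.png

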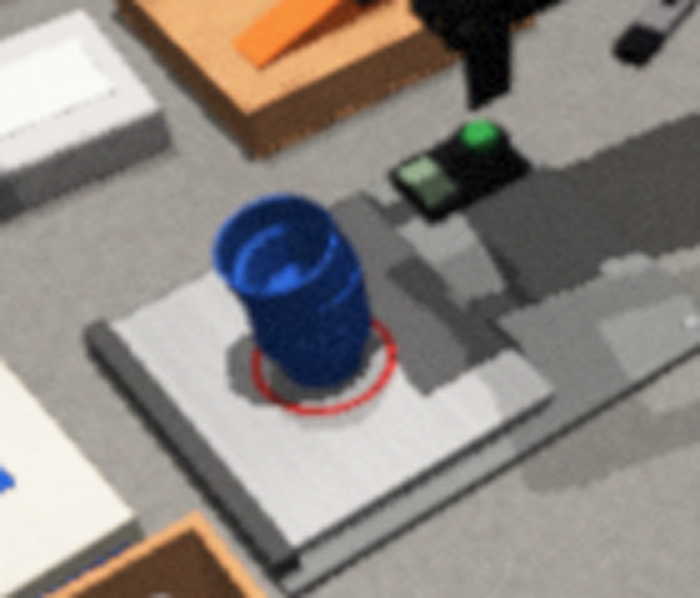

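```bash
python3 -c "
from h import *
go(.672,-.0705,.235,0);st()"; python3 -m inch '{"gripper":[1,1,1,1,1,1,1,1,1,1,1,1,1,1,1],"linear":[[0,0,-0.1],[0,0,-0.2],[0,0,-0.2],[0,0,-0.2],[0,0,-0.2],[0,-0.1,-0.2],[0,-0.2,-0.2],[0,-0.3,-0.2],[0,-0.4,-0.2],[0,-0.5,-0.2],[0,-0.52,-0.2],[0,-0.52,-0.2],[0,-0.52,-0.2],[0,-0.52,-0.1],[0,-0.52,-0.1]],"turn":[[0,0,-0.23],[0,0,-0.46],[0,0,-0.69],[0,0,-0.92],[0,0,-1],[0,0,-1],[0,0,-1],[0,0,-1],[0,0,-1],[0,0,-1],[0,0,-1],[0,0,-1],[0,0,-1],[0,0,-1],[0,0,-1]]}'
```

```text
lin [0.0038, -0.5192, -0.0094] max rows 2.490446589759156
turn [0.001, 0.002, -2.9986]
{'t': 31.8, 'joints': [-0.2161, -0.0573, 1.8047, 0.0001, 1.3952, 1.3539], 'dq': [0.002, 0.0099, -0.0104, -0.0001, 0.003, -0.0002], 'tau': [-0.0308, -34.2753, -36.1913, 0.0499, -0.0553, 0.0004], 'ee_pos': [0.5682, -0.0698, 0.2332], 'tcp_rot': [0.7074, -0.7068, -0.0005, 0.0002], 'ft_force': [0.2252, 0.1711, -0.3278], 'ft_torque': [0.0119, 0.0352, 0.0123], 'gripper_width': 0.095}
t: 33.05
ee_pos: [0.6697, -0.0695, 0.251]
tcp_rot: [0.866, -0.5, -0.002, 0.001]
ft_force: [-0.5, 0.1, -2.1]
gripper_width: 0.0952
```

Still 60° to turn; do that in two calls.

```bash
python3 -m inch '{"gripper":[1,1,1,1,1,1],"linear":[[0,0,0],[0,0,0],[0,0,0],[0,0,0],[0,0,0],[0,0,0]],"turn":[[0,0,-0.23],[0,0,-0.46],[0,0,-0.69],[0,0,-0.92],[0,0,-1],[0,0,-1]]}'
python3 -m inch '{"gripper":[1,1,1,1,1,1,1,1],"linear":[[0,0,0],[0,0,0],[0,0,0],[0,0,0],[0,0,0],[0,0,0],[0,0,0],[0,0,0]],"turn":[[0,0,-0.23],[0,0,-0.46],[0,0,-0.69],[0,0,-0.92],[0,0,-1],[0,0,-1],[0,0,-1],[0,0,-1]]}'
python3 - <<'E'
from h import *
i,K,W=cam("wrist");cv2.imwrite("pics/w20.png",i)
go(.672,-.0705,.128,0)
E
```

```text
t: 33.55
ee_pos: [0.671, -0.0697, 0.2548]
tcp_rot: [0.966, -0.258, -0.0, 0.0]
ft_force: [-0.7, 0.6, -0.3]
gripper_width: 0.0951
t: 34.22
ee_pos: [0.6714, -0.0698, 0.2545]
tcp_rot: [1.0, -0.001, 0.0, 0.0]
ft_force: [1.2, 0.2, 0.7]
gripper_width: 0.0955
lin [0.0024, 0.0038, 0.6323] max rows 3.0324685602168993
turn [-0.0, -0.0002, -0.0011]
```

View pics/w20.png

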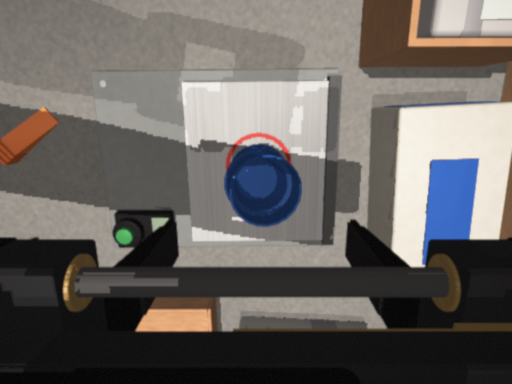

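```bash
python3 -m inch '{"gripper":[1,1,1,1,1,1,1,1],"linear":[[0,0,0.1],[0.003,0.004,0.25],[0.003,0.004,0.4],[0.003,0.004,0.5],[0.003,0.004,0.58],[0.003,0.004,0.63],[0.003,0.004,0.63],[0.003,0.004,0.63]],"turn":[[0,0,0],[0,0,0],[0,0,0],[0,0,0],[0,0,0],[0,0,0],[0,0,0],[0,0,0]]}'
python3 -m inch '{"gripper":[-1,-1,-1,-1,-1,-1,-1,-1],"linear":[[0,0,0],[0,0,0],[0,0,0],[0,0,0],[0,0,0],[0,0,0],[0,0,0],[0,0,0]],"turn":[[0,0,0],[0,0,0],[0,0,0],[0,0,0],[0,0,0],[0,0,0],[0,0,0],[0,0,0]]}' 20
python3 - <<'E'
from h import *
i,K,W=cam("wrist");cv2.imwrite("pics/w21.png",i)
i,K,W=cam('scene');cv2.imwrite('pics/s21.png',cv2.resize(i[120:250,130:270],None,fx=5,fy=4.6,interpolation=cv2.INTER_CUBIC))
E
```

```text
t: 34.93
ee_pos: [0.6723, -0.0705, 0.1283]
tcp_rot: [1.0, 0.0, -0.0, -0.0]
ft_force: [-0.1, -0.9, -0.2]
gripper_width: 0.0952
t: 35.6
ee_pos: [0.6729, -0.0706, 0.1291]
tcp_rot: [1.0, 0.0, 0.001, 0.0]
ft_force: [1.2, 0.3, 3.1]
gripper_width: 0.0681
```

View pics/w21.png

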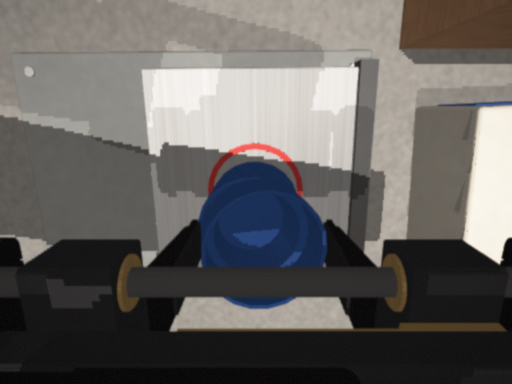

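View pics/s21.png

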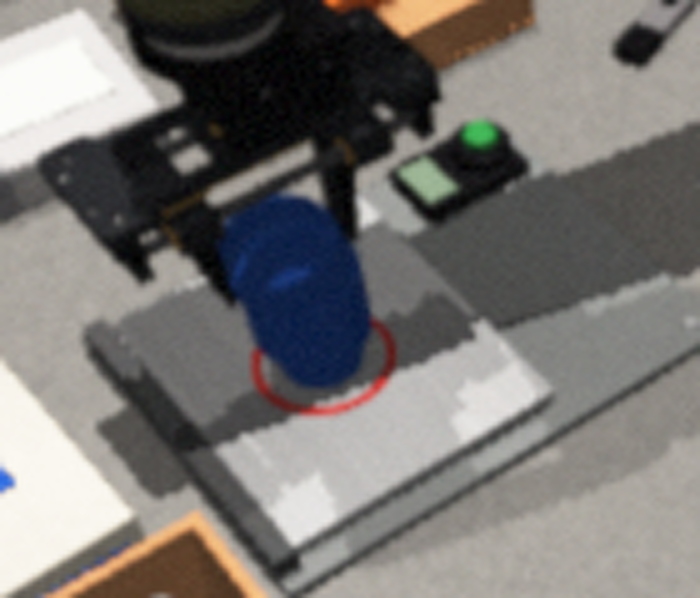

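```bash
python3 -m inch '{"gripper":[-1,-1,-1,-1,-1,-1,-1,-1,-1],"linear":[[0,0,-0.01],[0,0,-0.02],[0,0,-0.04],[0,0,-0.06],[0,0,-0.08],[0,0,-0.1],[0,0,-0.1],[0,0,-0.1],[0,0,-0.1]],"turn":[[0,0,0],[0,0,0],[0,0,0],[0,0,0],[0,0,0],[0,0,0],[0,0,0],[0,0,0],[0,0,0]]}' 30
python3 - <<'E'
from h import *
i,K,W=cam("wrist");cv2.imwrite("pics/w22.png",i)
i,K,W=cam('scene');cv2.imwrite('pics/s22.png',cv2.resize(i[120:250,130:270],None,fx=5,fy=4.6,interpolation=cv2.INTER_CUBIC))
E
```

```text
t: 36.45
ee_pos: [0.6722, -0.0705, 0.1483]
tcp_rot: [1.0, 0.0, -0.0, -0.0]
ft_force: [0.2, 0.9, -1.3]
gripper_width: 0.0681
```

View pics/w22.png

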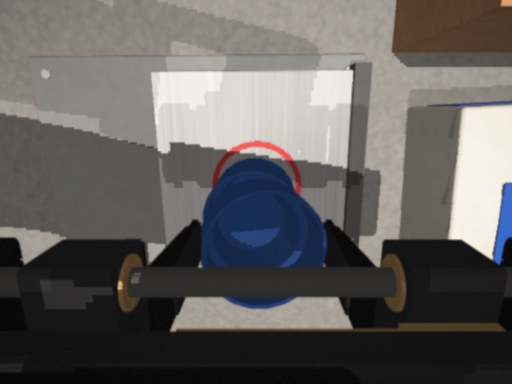

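View pics/s22.png

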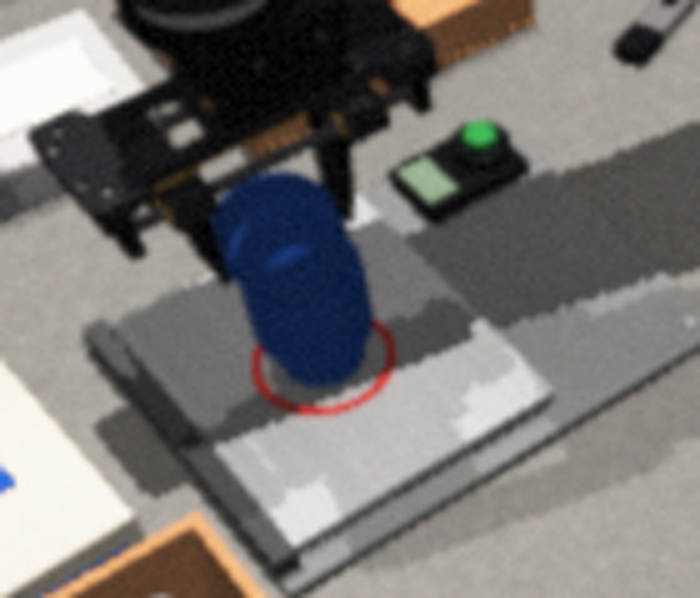

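```bash
python3 -m inch '{"gripper":[-1,-1,-1,-1,-1,-1,-1,-1,-1,-1,-1,-1],"linear":[[0,0,-0.05],[0,0,-0.15],[0,0,-0.3],[0,0,-0.45],[0,0,-0.5],[-0.05,-0.15,-0.5],[-0.1,-0.3,-0.5],[-0.15,-0.45,-0.5],[-0.2,-0.6,-0.5],[-0.25,-0.75,-0.5],[-0.3,-0.9,-0.5],[-0.3,-1,-0.5]],"turn":[[0,0,0],[0,0,0],[0,0,0],[0,0,0],[0,0,0],[0,0,0],[0,0,0],[0,0,0],[0,0,0],[0,0,0],[0,0,0],[0,0,0]]}'
python3 - <<'E'
from h import *
i,K,W=cam("wrist");cv2.imwrite("pics/w23.png",i)
i,K,W=cam('scene');cv2.imwrite('pics/s23.png',cv2.resize(i[100:320,120:380],None,fx=3,fy=2.7,interpolation=cv2.INTER_CUBIC))
go(.60,.15,.05,0)
E
```

```text
t: 37.55
ee_pos: [0.6103, 0.1319, 0.2479]
tcp_rot: [1.0, 0.001, -0.001, -0.0]
ft_force: [-0.1, -0.4, -0.9]
gripper_width: 0.0676
lin [-0.0556, -0.088, 0.9897] max rows 4.773096959772956
turn [-0.0015, 0.0007, 0.0089]
```

View pics/s23.png

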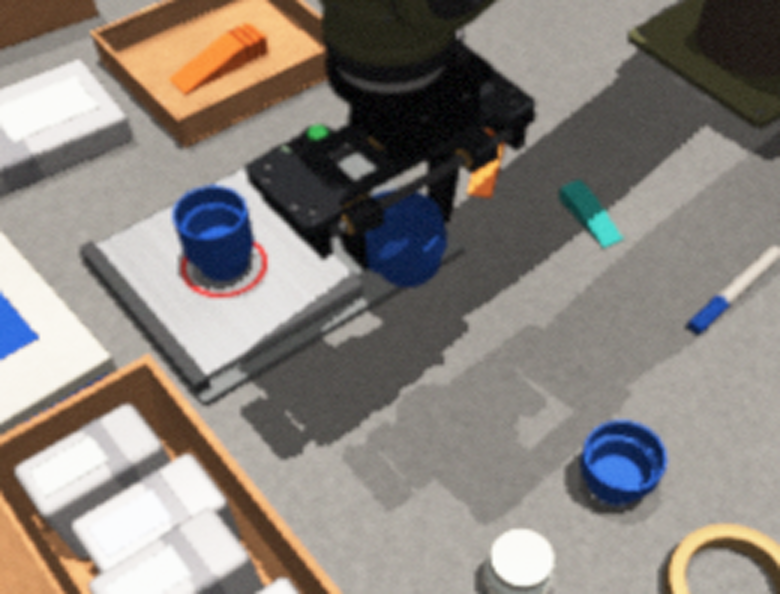

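View pics/w23.png

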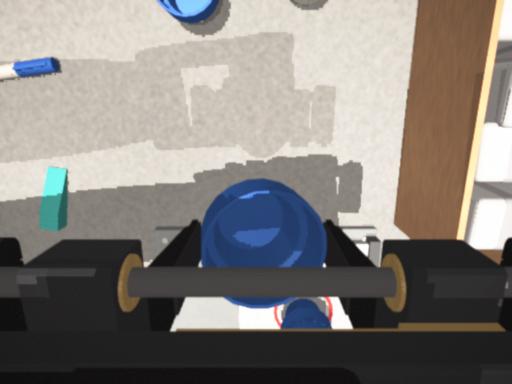

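```bash
python3 -m inch '{"gripper":[-1,-1,-1,-1,-1,-1,-1,-1,-1],"linear":[[-0.05,-0.09,0.1],[-0.05,-0.09,0.3],[-0.05,-0.09,0.5],[-0.05,-0.09,0.7],[-0.05,-0.09,0.85],[-0.05,-0.09,0.93],[-0.05,-0.09,0.97],[-0.05,-0.09,0.99],[-0.05,-0.09,0.99]],"turn":[[0,0,0],[0,0,0],[0,0,0],[0,0,0],[0,0,0],[0,0,0],[0,0,0],[0,0,0],[0,0,0]]}' 12
```

```text
t: 38.4
ee_pos: [0.6023, 0.1469, 0.0501]
tcp_rot: [1.0, 0.0, -0.0, 0.0]
ft_force: [0.8, 0.8, -0.8]
gripper_width: 0.0687
```

```bash
python3 -m inch '{"gripper":[-1,-1,-1,-1,-1,-1,-1],"linear":[[0,0,0.01],[0,0,0.02],[0,0,0.03],[0,0,0.035],[0,0,0.04],[0,0,0.04],[0,0,0.04]],"turn":[[0,0,0],[0,0,0],[0,0,0],[0,0,0],[0,0,0],[0,0,0],[0,0,0]]}' 
python3 -c "
from h import *
i,K,W=cam('wrist');cv2.imwrite('pics/w24.png',i)"
```

```text
t: 38.98
ee_pos: [0.6036, 0.1479, 0.0458]
tcp_rot: [1.0, 0.0, 0.002, -0.0]
ft_force: [-3.6, -1.5, 10.2]
gripper_width: 0.0684
```

View pics/w24.png

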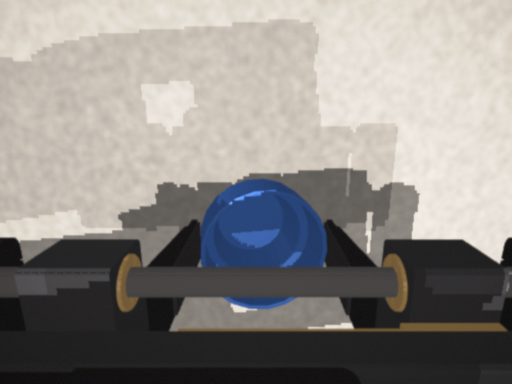

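```bash
python3 -m inch '{"gripper":[1,1,1,1,1,1,1,1],"linear":[[0,0,0],[0,0,0],[0,0,0],[0,0,-0.1],[0,0,-0.4],[0,-0.15,-0.7],[0,0.3,-0.85],[0,0.3,-0.85]],"turn":[[0,0,0],[0,0,0],[0,0,0],[0,0,0],[0,0,0],[0,0,0],[0,0,0],[0,0,0]]}' 
python3 -c "
from h import *
i,K,W=cam('wrist');cv2.imwrite('pics/w25.png',i)
for c in cups(i,K,W):print(c)
go(.6,.148,.037,0)
"
```

```text
t: 39.7
ee_pos: [0.6024, 0.1023, 0.2019]
tcp_rot: [1.0, 0.002, 0.001, -0.0]
ft_force: [0.6, -0.1, 0.5]
gripper_width: 0.0949
([0.6602, -0.0376], 'lat', 0.057, 'rad', 0.0446, (292, 299, 54, 29))
([0.5955, 0.1482], 'lat', 0.0648, 'rad', 0.0645, (220, 101, 69, 69))
([0.4065, 0.232], 'lat', 0.0227, 'rad', 0.0291, (0, 19, 35, 21))
lin [-0.0389, -0.2586, 0.8581] max rows 4.302410777379971
turn [0.0059, -0.0228, 0.0002]
```

View pics/w25.png

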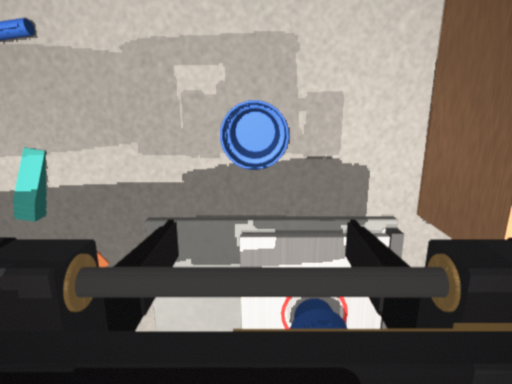

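```bash
python3 -m inch '{"gripper":[1,1],"linear":[[0,0,0],[0,0,0]],"turn":[[0,0,0],[0,0,0]]}' 
python3 -c "
from h import *
i,K,W=cam('wrist')
for c in cups(i,K,W):print(c)
go(.5955,.148,.037,0)
"
```

```text
t: 39.92
ee_pos: [0.6023, 0.101, 0.1997]
tcp_rot: [1.0, -0.0, 0.0, -0.0]
ft_force: [0.7, 0.6, 0.2]
gripper_width: 0.0949
([0.6599, -0.0373], 'lat', 0.057, 'rad', 0.0443, (293, 299, 54, 29))
([0.5955, 0.1483], 'lat', 0.0646, 'rad', 0.0645, (220, 99, 69, 70))
([0.4081, 0.2313], 'lat', 0.0226, 'rad', 0.0274, (0, 18, 33, 22))
lin [-0.028, -0.2331, 0.8055] max rows 4.023947319589232
turn [-0.0003, 0.0037, 0.0009]
```

```bash
python3 -m inch '{"gripper":[1,1,1,1,1,1,1,1,1,-1,-1,-1,-1,-1,-1,-1],"linear":[[-0.03,-0.12,0.05],[-0.032,-0.235,0.15],[-0.032,-0.235,0.3],[-0.032,-0.235,0.45],[-0.032,-0.235,0.6],[-0.032,-0.235,0.72],[-0.032,-0.235,0.8],[-0.032,-0.235,0.8],[-0.032,-0.235,0.8],[-0.032,-0.235,0.8],[-0.032,-0.235,0.8],[-0.032,-0.235,0.8],[-0.032,-0.235,0.8],[-0.032,-0.235,0.8],[-0.032,-0.235,0.8],[-0.032,-0.235,0.8]],"turn":[[0,0,0],[0,0,0],[0,0,0],[0,0,0],[0,0,0],[0,0,0],[0,0,0],[0,0,0],[0,0,0],[0,0,0],[0,0,0],[0,0,0],[0,0,0],[0,0,0],[0,0,0],[0,0,0]]}' 20
python3 -c "
from h import *
st()"
```

```text
t: 41.3
ee_pos: [0.5962, 0.1483, 0.0406]
tcp_rot: [1.0, 0.0, 0.001, -0.0]
ft_force: [-0.7, -0.6, 4.5]
gripper_width: 0.0667
{'t': 41.3, 'joints': [0.1564, 0.2116, 1.8624, 0.0001, 1.0664, 0.1557], 'dq': [0.0008, -0.0004, -0.0006, 0.0, 0.0011, -0.0004], 'tau': [-0.1917, -38.7029, -29.9021, 0.0191, -0.3817, 0.003], 'ee_pos': [0.5962, 0.1483, 0.0406], 'tcp_rot': [1.0, 0.0003, 0.0006, -0.0001], 'ft_force': [-0.7257, -0.6332, 4.4938], 'ft_torque': [-0.0134, 0.1595, 0.0592], 'gripper_width': 0.0667}
```

```bash
python3 -m inch '{"gripper":[-1,-1,-1,-1,-1,-1,-1,-1,-1,-1,-1,-1,-1],"linear":[[0,0,-0.1],[0,0,-0.25],[0,0,-0.4],[0,0,-0.55],[0,0,-0.7],[0,0,-0.85],[0.05,0.1,-1],[0.1,0.25,-1],[0.2,0.4,-1],[0.3,0.55,-1],[0.36,0.7,-1],[0.36,0.75,-1],[0.36,0.75,-1]],"turn":[[0,0,0],[0,0,0],[0,0,0],[0,0,0],[0,0,0],[0,0,0],[0,0,0],[0,0,0],[0,0,0],[0,0,0],[0,0,0],[0,0,0],[0,0,0]]}'
python3 -m inch '{"gripper":[-1,-1,-1,-1,-1,-1,-1],"linear":[[0,0.15,0],[0,0.3,0],[0,0.45,0],[0,0.6,0],[0,0.75,0],[0,0.75,0],[0,0.75,0]],"turn":[[0,0,0],[0,0,0],[0,0,0],[0,0,0],[0,0,0],[0,0,0],[0,0,0]]}'
python3 - <<'E'
from h import *
i,K,W=cam("wrist");cv2.imwrite("pics/w26.png",i)
for c in cups(i,K,W,.1175):print(c)
h=cv2.cvtColor(i,cv2.COLOR_BGR2HSV);m=cv2.inRange(h,(0,110,100),(5,255,255))|cv2.inRange(h,(174,110,100),(180,255,255));m[230:]=0
ys,xs=np.where(m>0)
P=np.array([onz(K,W,q,.0285)[:2] for q in zip(xs.astype(float),ys)],np.float32)
A=np.c_[2*P,np.ones(len(P))];s=np.linalg.lstsq(A,(P**2).sum(1),rcond=None)[0];print(s[:2],np.sqrt(s[2]+s[:2]@s[:2]))
go(.667,-.07,.18,0)
E
```

```text
t: 42.38
ee_pos: [0.6677, -0.0044, 0.2383]
tcp_rot: [1.0, -0.001, -0.001, 0.0]
ft_force: [-0.3, 1.0, -1.3]
gripper_width: 0.0669
t: 42.97
ee_pos: [0.6674, -0.1516, 0.2389]
tcp_rot: [1.0, -0.0, -0.0, -0.001]
ft_force: [-0.2, 0.3, -1.1]
gripper_width: 0.0665
([0.6668, -0.2496], 'lat', 0.0832, 'rad', 0.0166, (220, 297, 83, 15))
([0.6674, -0.1992], 'lat', 0.1288, 'rad', 0.0856, (196, 182, 132, 85))
([0.8548, -0.1072], 'lat', 0.1131, 'rad', 0.0626, (444, 74, 65, 125))
([0.666, -0.0717], 'lat', 0.0641, 'rad', 0.0643, (223, 56, 75, 78))Traceback (most recent call last):
  File "<stdin>", line 7, in <module>
    return umr_sum(a, axis, dtype, out, keepdims, initial, where)
numpy.exceptions.AxisError: axis 1 is out of bounds for array of dimension 1
```

View pics/w26.png

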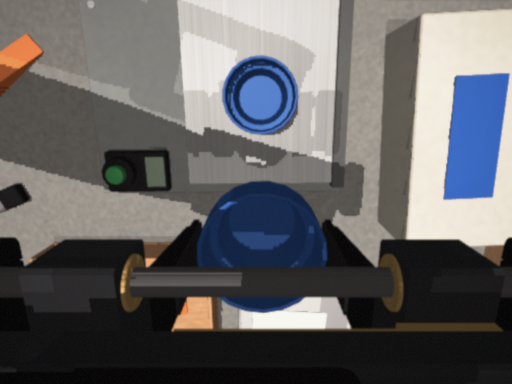

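```bash
python3 -c "
from h import *
go(.666,-.071,.18,0)"; python3 -m inch '{"gripper":[-1,-1,-1,-1,-1,-1,-1],"linear":[[-0.003,-0.15,0],[-0.005,-0.3,0.05],[-0.005,-0.4,0.15],[-0.005,-0.41,0.25],[-0.005,-0.41,0.3],[-0.005,-0.41,0.3],[-0.005,-0.41,0.3]],"turn":[[0,0,0],[0,0,0],[0,0,0],[0,0,0],[0,0,0],[0,0,0],[0,0,0]]}'
python3 -m inch '{"gripper":[-1,-1],"linear":[[0,0,0],[0,0,0]],"turn":[[0,0,0],[0,0,0]]}'
python3 -c "
from h import *
go(.666,-.071,.123,0)"
```

```text
lin [-0.0074, -0.3976, 0.296] max rows 2.377723411112383
turn [-0.0024, 0.0011, 0.0016]
t: 43.6
ee_pos: [0.6665, -0.0689, 0.1791]
tcp_rot: [1.0, 0.001, -0.001, -0.0]
ft_force: [0.5, 0.6, -0.6]
gripper_width: 0.0667
t: 43.77
ee_pos: [0.6678, -0.0703, 0.1814]
tcp_rot: [1.0, 0.0, 0.001, 0.0]
ft_force: [0.6, 0.0, -0.8]
gripper_width: 0.0668
lin [-0.0098, 0.0034, 0.292] max rows 1.4013105276541513
turn [0.0009, -0.0054, 0.0003]
```

```bash
python3 -m inch '{"gripper":[-1,-1,-1,-1,-1,-1,-1,-1,-1,-1],"linear":[[-0.004,0.003,0.05],[-0.007,0.003,0.1],[-0.007,0.003,0.15],[-0.007,0.003,0.19],[-0.007,0.003,0.22],[-0.007,0.003,0.24],[-0.007,0.003,0.255],[-0.007,0.003,0.27],[-0.007,0.003,0.27],[-0.007,0.003,0.27]],"turn":[[0,0,0],[0,0,0],[0,0,0],[0,0,0],[0,0,0],[0,0,0],[0,0,0],[0,0,0],[0,0,0],[0,0,0]]}'
```

```text
t: 44.6
ee_pos: [0.6656, -0.0703, 0.1257]
tcp_rot: [1.0, 0.0, 0.0, 0.0]
ft_force: [-0.0, -0.9, -1.5]
gripper_width: 0.0673
```

```bash
python3 -m inch '{"gripper":[-1,-1,-1,-1,-1],"linear":[[0,0,0.004],[0,0,0.008],[0,0,0.011],[0,0,0.013],[0,0,0.013]],"turn":[[0,0,0],[0,0,0],[0,0,0],[0,0,0],[0,0,0]]}'
```

```text
t: 45.02
ee_pos: [0.6656, -0.0703, 0.1231]
tcp_rot: [1.0, 0.0, 0.0, -0.0]
ft_force: [-0.0, 0.3, -0.8]
gripper_width: 0.0664
```

Seated depth reached; release and retreat.

```bash
python3 -m inch '{"gripper":[-1,-1,0.9,0.9,0.9,0.9,0.9,0.9,0.9,0.9,0.9,0.9,0.9],"linear":[[0,0,0.005],[0,0,0.005],[0,0,0.005],[0,0,0.005],[0,0,0.005],[0,0,0.005],[0,0,-0.1],[0,0,-0.25],[0,0,-0.4],[0,0,-0.55],[0,0.15,-0.6],[0,0.3,-0.6],[0,0.3,-0.6]],"turn":[[0,0,0],[0,0,0],[0,0,0],[0,0,0],[0,0,0],[0,0,0],[0,0,0],[0,0,0],[0,0,0],[0,0,0],[0,0,0],[0,0,0],[0,0,0]]}'
python3 - <<'E'
from h import *
i,K,W=cam("wrist");cv2.imwrite("pics/w27.png",i)
for c in cups(i,K,W,.1445):print(c)
i,K,W=cam('scene');cv2.imwrite('pics/s27.png',cv2.resize(i[110:310,120:360],None,fx=3,fy=3,interpolation=cv2.INTER_CUBIC))
E
```

```text
t: 46.1
ee_pos: [0.666, -0.1347, 0.2446]
tcp_rot: [1.0, -0.001, 0.001, 0.002]
ft_force: [-0.6, 0.1, -0.5]
gripper_width: 0.0905
([0.8379, -0.1017], 'lat', 0.1044, 'rad', 0.0636, (440, 92, 62, 120))
([0.6658, -0.0694], 'lat', 0.0639, 'rad', 0.0633, (221, 75, 80, 81))
```

View pics/w27.png

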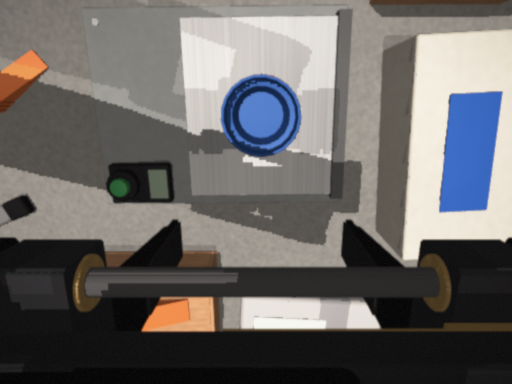

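View pics/s27.png

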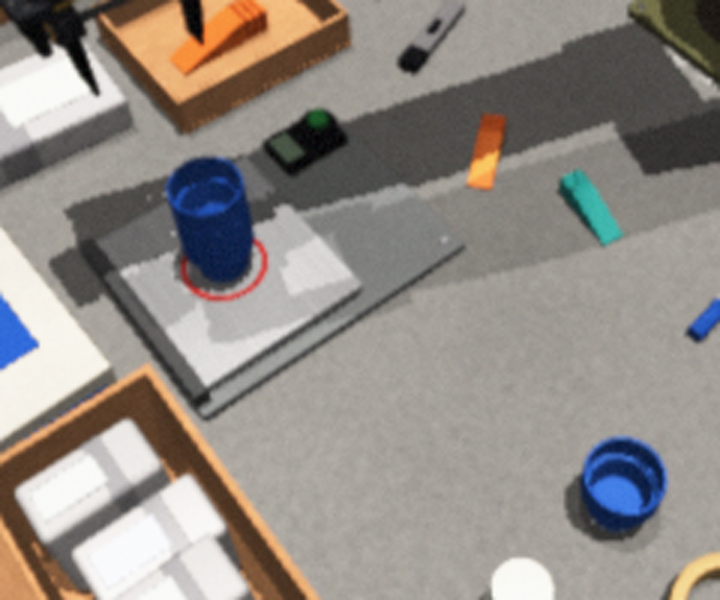

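```bash
python3 -m inch '{"gripper":[1,1,1,1,1,1,1,1],"linear":[[-0.1,-0.05,0],[-0.2,-0.2,0],[-0.3,-0.35,0],[-0.4,-0.5,0],[-0.5,-0.65,0],[-0.6,-0.8,0],[-0.65,-0.95,0],[-0.65,-0.95,0]],"turn":[[0,0,0],[0,0,0],[0,0,0],[0,0,0],[0,0,0],[0,0,0],[0,0,0],[0,0,0]]}'
python3 -m inch '{"gripper":[1,1,1,1,1,1,1,1],"linear":[[0,-0.15,0],[0,-0.3,0],[0,-0.45,0],[0,-0.6,0.1],[0,-0.75,0.1],[0,-0.89,0.1],[0,-0.89,0.1],[0,-0.89,0.1]],"turn":[[0,0,0],[0,0,0],[0,0,0],[0,0,0],[0,0,0],[0,0,0],[0,0,0],[0,0,0]]}'
python3 - <<'E'
from h import *
i,K,W=cam("wrist");cv2.imwrite("pics/w28.png",i)
for c in cups(i,K,W):print(c)
go(.535,.322,.037,0)
E
```

```text
t: 46.87
ee_pos: [0.5328, 0.0645, 0.2422]
tcp_rot: [1.0, 0.003, -0.001, -0.001]
ft_force: [0.4, 0.1, -0.5]
gripper_width: 0.0949
t: 47.53
ee_pos: [0.5346, 0.2388, 0.2219]
tcp_rot: [1.0, 0.002, -0.001, 0.0]
ft_force: [-0.4, -0.6, -0.7]
gripper_width: 0.0951
([0.3789, 0.2611], 'lat', 0.0186, 'rad', 0.0446, (79, 151, 43, 17))
([0.5332, 0.3225], 'lat', 0.0641, 'rad', 0.0642, (228, 58, 67, 69))
lin [0.0029, -0.4215, 0.9256] max rows 4.877905749938772
turn [0.0015, 0.0021, 0.0044]
```

View pics/w28.png

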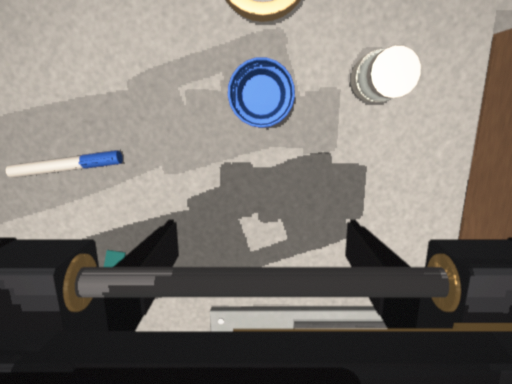

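```bash
python3 -m inch '{"gripper":[1,1,1,1,1,1,1,1,1,1,-1,-1,-1,-1,-1,-1,-1],"linear":[[-0.005,-0.12,0.05],[-0.005,-0.3,0.1],[-0.005,-0.422,0.2],[-0.005,-0.422,0.35],[-0.005,-0.422,0.5],[-0.005,-0.422,0.65],[-0.005,-0.422,0.8],[-0.005,-0.422,0.9],[-0.005,-0.422,0.92],[-0.005,-0.422,0.92],[-0.005,-0.422,0.92],[-0.005,-0.422,0.92],[-0.005,-0.422,0.92],[-0.005,-0.422,0.92],[-0.005,-0.422,0.92],[-0.005,-0.422,0.92],[-0.005,-0.422,0.92]],"turn":[[0,0,0],[0,0,0],[0,0,0],[0,0,0],[0,0,0],[0,0,0],[0,0,0],[0,0,0],[0,0,0],[0,0,0],[0,0,0],[0,0,0],[0,0,0],[0,0,0],[0,0,0],[0,0,0],[0,0,0]]}' 20
python3 -m inch '{"gripper":[-1,-1,-1,-1,-1,-1,-1,-1],"linear":[[0,0,-0.1],[0,0,-0.25],[0,0,-0.4],[0,0,-0.55],[0,0,-0.7],[0,0,-0.85],[0,0,-1],[0,0,-1]],"turn":[[0,0,0],[0,0,0],[0,0,0],[0,0,0],[0,0,0],[0,0,0],[0,0,0],[0,0,0]]}'
python3 - <<'E'
from h import *
i,K,W=cam("wrist");cv2.imwrite("pics/w29.png",i)
go(.666,-.07,.25,0)
E
```

```text
t: 49.0
ee_pos: [0.5346, 0.3223, 0.0401]
tcp_rot: [1.0, 0.0, 0.001, -0.0]
ft_force: [-2.1, -0.0, 5.6]
gripper_width: 0.0661
t: 49.67
ee_pos: [0.5371, 0.3235, 0.2468]
tcp_rot: [1.0, 0.0, 0.006, -0.003]
ft_force: [0.8, 0.0, 0.8]
gripper_width: 0.0661
lin [0.6482, 1.9653, -0.0356] max rows 9.926698210440227
turn [-0.0068, -0.014, 0.0018]
```

View pics/w29.png

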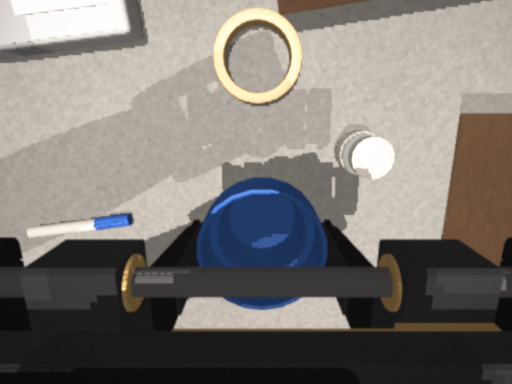

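```bash
python3 -m inch '{"gripper":[-1,-1,-1,-1,-1,-1,-1,-1,-1],"linear":[[0.05,0.1,0],[0.1,0.25,0],[0.2,0.4,-0.05],[0.25,0.55,-0.1],[0.3,0.7,-0.1],[0.35,0.85,-0.1],[0.4,1,-0.1],[0.4,1,-0.1],[0.4,1,-0.1]],"turn":[[0,0,0],[0,0,0],[0,0,0],[0,0,0],[0,0,0],[0,0,0],[0,0,0],[0,0,0],[0,0,0]]}'
python3 -m inch '{"gripper":[-1,-1,-1,-1,-1,-1,-1,-1],"linear":[[0.05,0.1,0],[0.1,0.25,0],[0.2,0.4,0],[0.25,0.55,0],[0.25,0.7,0],[0.25,0.7,0],[0.25,0.7,0],[0.25,0.7,0]],"turn":[[0,0,0],[0,0,0],[0,0,0],[0,0,0],[0,0,0],[0,0,0],[0,0,0],[0,0,0]]}'
python3 -m inch '{"gripper":[-1,-1,-1,-1,-1,-1,-1,-1],"linear":[[0,0.1,0],[0,0.25,0],[0,0.4,0],[0,0.55,0],[0,0.7,0],[0,0.72,0],[0,0.72,0],[0,0.72,0]],"turn":[[0,0,0],[0,0,0],[0,0,0],[0,0,0],[0,0,0],[0,0,0],[0,0,0],[0,0,0]]}'
python3 - <<'E'
from h import *
i,K,W=cam("wrist");cv2.imwrite("pics/w30.png",i)
for c in cups(i,K,W,.1445):print(c)
go(.666,-.07,.21,0)
i,K,W=cam("top");cv2.imwrite("pics/t30.png",i)
E
```

```text
t: 50.47
ee_pos: [0.6138, 0.1205, 0.2561]
tcp_rot: [1.0, -0.001, -0.002, 0.0]
ft_force: [-0.1, 0.5, -1.1]
gripper_width: 0.0658
t: 51.13
ee_pos: [0.6639, -0.0165, 0.2577]
tcp_rot: [1.0, 0.001, -0.001, -0.001]
ft_force: [-0.9, -0.2, -1.2]
gripper_width: 0.066
t: 51.8
ee_pos: [0.6646, -0.1602, 0.2586]
tcp_rot: [1.0, 0.001, -0.0, -0.001]
ft_force: [-0.4, -0.3, -1.4]
gripper_width: 0.0663
([0.6643, -0.2497], 'lat', 0.0732, 'rad', 0.0126, (224, 297, 75, 12))
([0.6651, -0.2038], 'lat', 0.1261, 'rad', 0.0869, (196, 178, 133, 89))
([0.8345, -0.106], 'lat', 0.1032, 'rad', 0.0539, (438, 67, 61, 120))
([0.6656, -0.0722], 'lat', 0.0636, 'rad', 0.0642, (225, 44, 77, 82))
lin [0.0081, -0.4491, 0.2437] max rows 2.4509943318640257
turn [-0.0018, 0.0005, 0.0051]
```

View pics/w30.png

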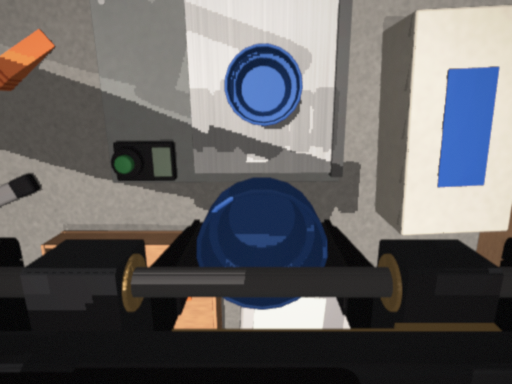

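View pics/t30.png

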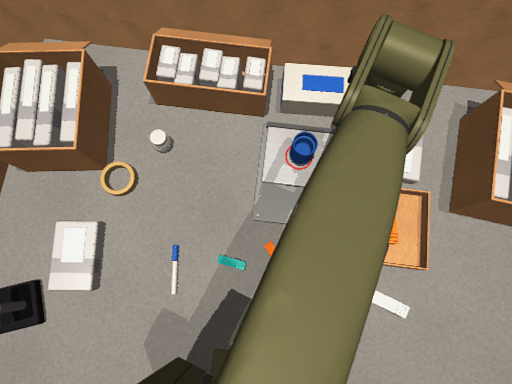

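```bash
python3 -m inch '{"gripper":[-1,-1,-1,-1,-1,-1,-1,-1,-1],"linear":[[0.003,-0.15,0],[0.006,-0.3,0.05],[0.006,-0.4,0.1],[0.006,-0.445,0.2],[0.006,-0.445,0.24],[0.006,-0.445,0.24],[0.006,-0.445,0.24],[0.006,-0.445,0.24],[0.006,-0.445,0.24]],"turn":[[0,0,0],[0,0,0],[0,0,0],[0,0,0],[0,0,0],[0,0,0],[0,0,0],[0,0,0],[0,0,0]]}'
python3 -c "
from h import *
go(.666,-.0708,.1495,0)"
```

```text
t: 52.65
ee_pos: [0.6664, -0.0738, 0.2125]
tcp_rot: [1.0, -0.0, 0.001, 0.0]
ft_force: [0.4, 1.1, -1.3]
gripper_width: 0.0661
lin [-0.0026, -0.015, 0.3148] max rows 1.5115945483058026
turn [0.001, -0.0044, -0.0002]
```

```bash
python3 -m inch '{"gripper":[-1,-1,-1,-1,-1,-1],"linear":[[-0.002,-0.014,0.03],[-0.002,-0.014,0.06],[-0.002,-0.014,0.1],[-0.002,-0.014,0.1],[-0.002,-0.014,0.1],[-0.002,-0.014,0.1]],"turn":[[0,0,0],[0,0,0],[0,0,0],[0,0,0],[0,0,0],[0,0,0]]}'
python3 -c "
from h import *
go(.666,-.0708,.1495,0)"
```

```text
t: 53.15
ee_pos: [0.6651, -0.0702, 0.1906]
tcp_rot: [1.0, 0.0, -0.0, -0.0]
ft_force: [1.0, 0.7, -0.6]
gripper_width: 0.0661
lin [0.0044, 0.0028, 0.2053] max rows 0.9852002515091155
turn [-0.0002, 0.001, 0.0012]
```

```bash
python3 -m inch '{"gripper":[-1,-1,-1,-1,-1,-1,-1,-1,-1],"linear":[[0.002,0.002,0.04],[0.003,0.002,0.08],[0.003,0.002,0.11],[0.003,0.002,0.14],[0.003,0.002,0.16],[0.003,0.002,0.175],[0.003,0.002,0.185],[0.003,0.002,0.19],[0.003,0.002,0.19]],"turn":[[0,0,0],[0,0,0],[0,0,0],[0,0,0],[0,0,0],[0,0,0],[0,0,0],[0,0,0],[0,0,0]]}'
python3 -m inch '{"gripper":[-1,-1,-1,-1],"linear":[[0,0,0.003],[0,0,0.006],[0,0,0.008],[0,0,0.008]],"turn":[[0,0,0],[0,0,0],[0,0,0],[0,0,0]]}'
```

```text
t: 53.9
ee_pos: [0.6658, -0.0707, 0.1527]
tcp_rot: [1.0, 0.0, -0.0, 0.0]
ft_force: [0.8, -1.1, -0.5]
gripper_width: 0.0661
t: 54.23
ee_pos: [0.6659, -0.0706, 0.1514]
tcp_rot: [1.0, 0.0, 0.0, 0.0]
ft_force: [-0.7, -0.6, -0.3]
gripper_width: 0.066
```

```bash
python3 -m inch '{"gripper":[-1,-1,-1,-1],"linear":[[0,0,0.004],[0,0,0.008],[0,0,0.009],[0,0,0.009]],"turn":[[0,0,0],[0,0,0],[0,0,0],[0,0,0]]}'
```

```text
t: 54.57
ee_pos: [0.666, -0.0706, 0.1498]
tcp_rot: [1.0, 0.0, 0.0, 0.0]
ft_force: [-1.0, -1.5, 1.2]
gripper_width: 0.0661
```

Seated (contact begins at the expected height). Release.

```bash
python3 -m inch '{"gripper":[-1,0.9,0.9,0.9,0.9,0.9,0.9,0.9,0.9,0.9,0.9,0.9,0.9],"linear":[[0,0,0],[0,0,0],[0,0,0],[0,0,0],[0,0,0],[0,0,0],[0,0,-0.1],[0,0,-0.25],[0,0,-0.4],[0,0,-0.5],[0,0.15,-0.6],[0,0.3,-0.6],[0,0.3,-0.6]],"turn":[[0,0,0],[0,0,0],[0,0,0],[0,0,0],[0,0,0],[0,0,0],[0,0,0],[0,0,0],[0,0,0],[0,0,0],[0,0,0],[0,0,0],[0,0,0]]}'
python3 -m inch '{"gripper":[1,1,1],"linear":[[0,0.1,0],[0,0.2,0],[0,0.2,0]],"turn":[[0,0,0],[0,0,0],[0,0,0]]}'
python3 - <<'E'
from h import *
i,K,W=cam("wrist");cv2.imwrite("pics/w31.png",i)
for c in cups(i,K,W,.1715):print(c)
h=cv2.cvtColor(i,cv2.COLOR_BGR2HSV);m=cv2.inRange(h,(45,120,40),(80,255,255));n,l,s,ce=cv2.connectedComponentsWithStats(m);print(s[1:].tolist(),ce[1:].tolist())
for c in ce[1:]:print(onz(K,W,c,.031))
i,K,W=cam('scene');cv2.imwrite('pics/s31.png',cv2.resize(i[110:310,120:360],None,fx=3,fy=3,interpolation=cv2.INTER_CUBIC))
E
```

```text
t: 55.65
ee_pos: [0.6666, -0.1349, 0.272]
tcp_rot: [1.0, -0.001, 0.002, 0.002]
ft_force: [0.0, 0.3, -1.0]
gripper_width: 0.0903
t: 55.9
ee_pos: [0.6655, -0.1731, 0.2686]
tcp_rot: [1.0, -0.001, -0.001, 0.0]
ft_force: [-0.2, 0.2, -0.1]
gripper_width: 0.0951
([0.8145, -0.1075], 'lat', 0.0923, 'rad', 0.0439, (434, 53, 59, 119))
([0.6658, -0.072], 'lat', 0.0634, 'rad', 0.0635, (221, 20, 83, 89))
[[116, 144, 20, 18, 279]] [[125.35483870967742, 152.13978494623655]]
[ 0.49362352 -0.15656987  0.031     ]
```

View pics/w31.png

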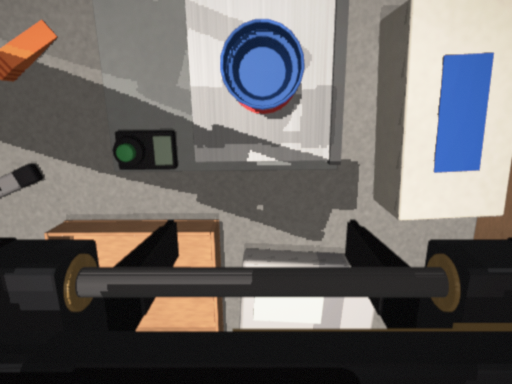

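View pics/s31.png

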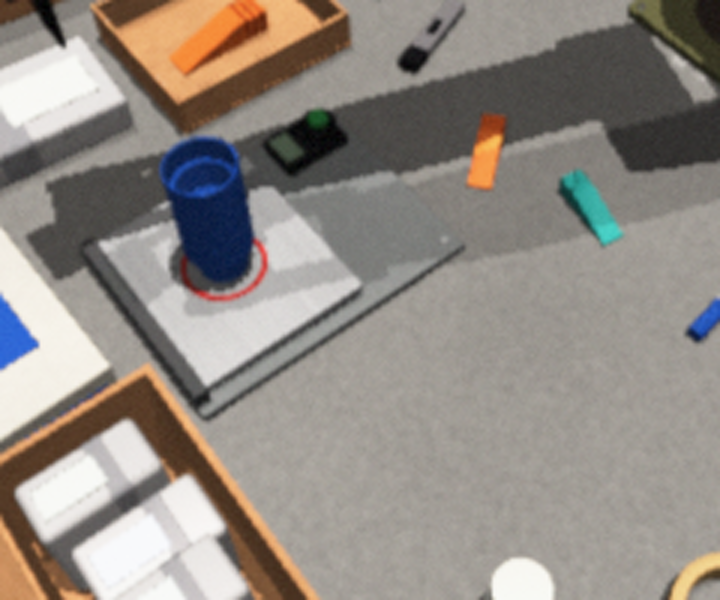

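```bash
python3 -m inch '{"gripper":[-1,-1,-1,-1,-1,-1,-1,-1,-1],"linear":[[-0.1,0.05,0],[-0.25,0.1,0],[-0.4,0.2,0.05],[-0.55,0.31,0.1],[-0.7,0.31,0.2],[-0.85,0.31,0.25],[-0.85,0.31,0.25],[-0.85,0.31,0.25],[-0.85,0.31,0.25]],"turn":[[0,0,0],[0,0,0],[0,0,0],[0,0,0],[0,0,0],[0,0,0],[0,0,0],[0,0,0],[0,0,0]]}'
python3 - <<'E'
from h import *
st()
i,K,W=cam("wrist");cv2.imwrite("pics/w32.png",i)
h=cv2.cvtColor(i,cv2.COLOR_BGR2HSV);m=cv2.inRange(h,(45,120,40),(80,255,255));n,l,s,ce=cv2.connectedComponentsWithStats(m);print(s[1:].tolist(),ce[1:].tolist())
for c in ce[1:]:print(onz(K,W,c,.033))
i,K,W=cam("top");cv2.imwrite("pics/t32.png",i)
i,K,W=cam("scene");cv2.imwrite("pics/s32.png",i)
E
```

```text
t: 56.75
ee_pos: [0.497, -0.2322, 0.2205]
tcp_rot: [1.0, 0.001, 0.001, 0.0]
ft_force: [0.2, 0.2, 1.8]
gripper_width: 0.0409
{'t': 56.75, 'joints': [-0.5353, -0.1061, 1.8719, 0.0006, 1.3737, -0.5368], 'dq': [0.004, 0.0155, -0.041, -0.0024, 0.0017, -0.0022], 'tau': [-0.3327, -30.8415, -34.5133, 0.0354, 0.1246, 0.0008], 'ee_pos': [0.497, -0.2322, 0.2205], 'tcp_rot': [1.0, 0.0007, 0.001, 0.0003], 'ft_force': [0.1808, 0.2123, 1.8079], 'ft_torque': [-0.0184, -0.1061, -0.0352], 'gripper_width': 0.0409}
[[253, 91, 20, 21, 180]] [[263.9555555555556, 102.55555555555556]]
[ 0.49975513 -0.15630505  0.033     ]
```

View pics/w32.png

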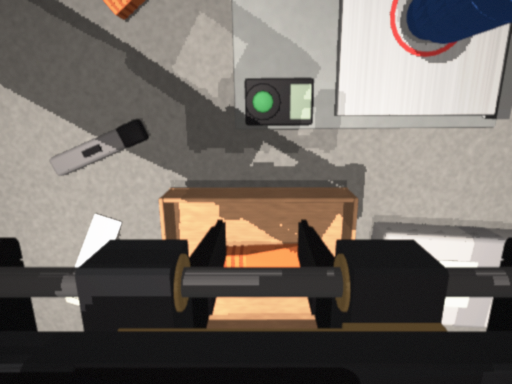

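View pics/t32.png

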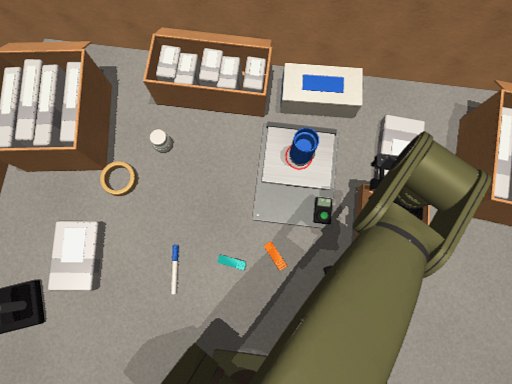

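View pics/s32.png

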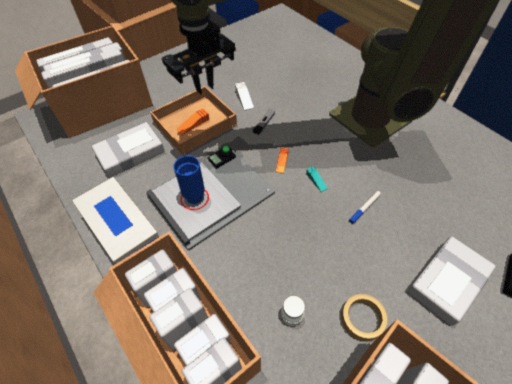

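```bash
python3 -m inch '{"gripper":[-1,-1,-1,-1,-1,-1,-1,-1,-1,-1],"linear":[[0,-0.1,0.1],[0,-0.25,0.2],[0.01,-0.37,0.3],[0.01,-0.37,0.4],[0.01,-0.37,0.55],[0.01,-0.37,0.65],[0.01,-0.37,0.75],[0.01,-0.37,0.8],[0.01,-0.37,0.8],[0.01,-0.37,0.8]],"turn":[[0,0,0],[0,0,0],[0,0,0],[0,0,0],[0,0,0],[0,0,0],[0,0,0],[0,0,0],[0,0,0],[0,0,0]]}'
python3 - <<'E'
from h import *
st();go(.499,-.157,.04,0)
i,K,W=cam("wrist");cv2.imwrite("pics/w33.png",i)
i,K,W=cam('scene');cv2.imwrite('pics/s33.png',cv2.resize(i[110:210,150:280],None,fx=5,fy=5,interpolation=cv2.INTER_CUBIC))
E
```

```text
t: 57.73
ee_pos: [0.4987, -0.1587, 0.0599]
tcp_rot: [1.0, 0.001, 0.0, -0.0]
ft_force: [0.1, -0.5, -0.0]
gripper_width: 0.0004
{'t': 57.7333, 'joints': [-0.4107, -0.0044, 2.0605, 0.0001, 1.0853, -0.412], 'dq': [-0.0031, -0.0252, -0.0225, 0.0007, 0.0001, 0.0014], 'tau': [0.0652, -30.3775, -30.6195, 0.0536, 0.0901, -0.0005], 'ee_pos': [0.4987, -0.1587, 0.0599], 'tcp_rot': [1.0, 0.0006, 0.0001, -0.0], 'ft_force': [0.1457, -0.5455, -0.0132], 'ft_torque': [-0.0519, -0.0756, -0.0188], 'gripper_width': 0.0004}
lin [0.0017, -0.0085, 0.0994] max rows 0.47870122686123684
turn [-0.0001, -0.0002, 0.0022]
```

View pics/w33.png

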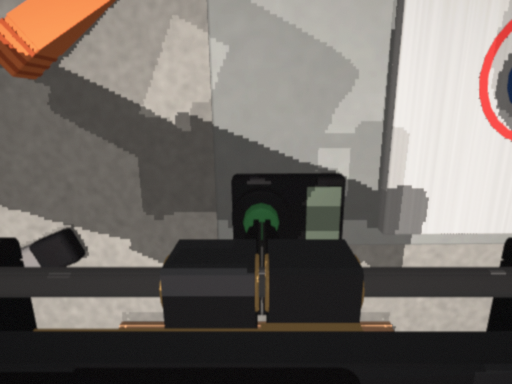

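View pics/s33.png

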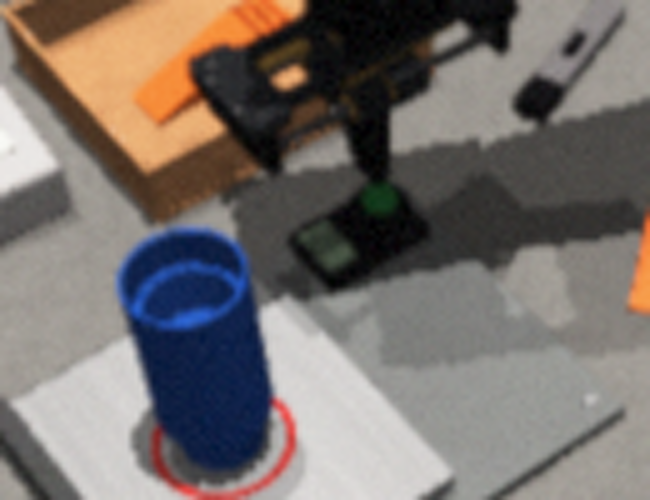

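```bash
python3 -m inch '{"gripper":[-1,-1,-1,-1,-1,-1],"linear":[[0,-0.006,0.04],[0,-0.006,0.07],[0,-0.006,0.1],[0,-0.006,0.11],[0,-0.006,0.12],[0,-0.006,0.12]],"turn":[[0,0,0],[0,0,0],[0,0,0],[0,0,0],[0,0,0],[0,0,0]]}'
```

```text
t: 58.33
ee_pos: [0.4993, -0.158, 0.0416]
tcp_rot: [1.0, 0.0, -0.0, -0.0]
ft_force: [-13.8, 6.6, 35.8]
gripper_width: 0.0003
```

```bash
python3 -m inch '{"gripper":[-1,-1,-1],"linear":[[0,0,-0.015],[0,0,-0.015],[0,0,-0.015]],"turn":[[0,0,0],[0,0,0],[0,0,0]]}'
python3 - <<'E'
from h import *
st()
i,K,W=cam("wrist");cv2.imwrite("pics/w34.png",i)
i,K,W=cam('scene');cv2.imwrite('pics/s34.png',cv2.resize(i[110:210,150:280],None,fx=5,fy=5,interpolation=cv2.INTER_CUBIC))
E
```

```text
t: 58.58
ee_pos: [0.4992, -0.1579, 0.042]
tcp_rot: [1.0, 0.0, 0.001, 0.0]
ft_force: [-6.2, 3.8, 19.1]
gripper_width: 0.0003
{'t': 58.5833, 'joints': [-0.4091, 0.0206, 2.0701, 0.0001, 1.0493, -0.4099], 'dq': [-0.0008, 0.0023, -0.0008, 0.0006, 0.0042, 0.0006], 'tau': [-0.4451, -23.4688, -25.8517, -0.0022, -2.0452, 0.0111], 'ee_pos': [0.4992, -0.1579, 0.042], 'tcp_rot': [1.0, 0.0004, 0.0007, 0.0003], 'ft_force': [-6.2154, 3.8165, 19.0679], 'ft_torque': [0.5781, 1.125, -0.0705], 'gripper_width': 0.0003}
```

View pics/s34.png

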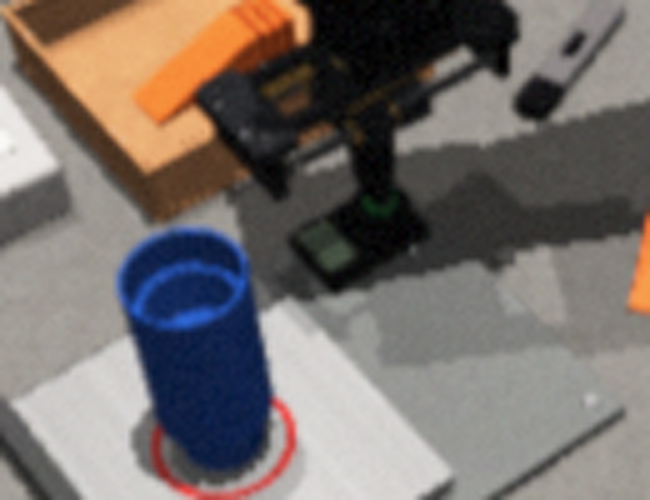

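View pics/w34.png

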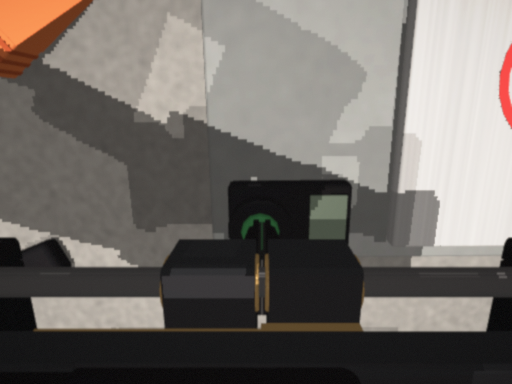

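```bash
for k in 1 2 3 4; do python3 -m inch '{"gripper":[-1,-1],"linear":[[0,0,-0.008],[0,0,-0.008]],"turn":[[0,0,0],[0,0,0]]}' | grep -E "ee_pos|force"; done
```

```text
ee_pos: [0.4991, -0.1579, 0.0421]
ft_force: [-2.5, 1.1, 11.0]
ee_pos: [0.499, -0.1579, 0.0428]
ft_force: [0.6, -0.1, 2.9]
ee_pos: [0.4988, -0.1578, 0.0439]
ft_force: [2.7, -0.4, 2.9]
ee_pos: [0.4981, -0.1576, 0.045]
ft_force: [1.5, -0.6, 2.5]
```

```bash
for k in 1 2; do python3 -m inch '{"gripper":[-1,-1],"linear":[[0,0,-0.008],[0,0,-0.008]],"turn":[[0,0,0],[0,0,0]]}' | grep -E "ee_pos|force"; done
python3 -m inch '{"gripper":[-1,-1,-1,-1,-1,-1,-1,-1,-1,-1],"linear":[[0,0,-0.1],[0,0,-0.25],[0,0,-0.4],[0,0,-0.55],[0,0.1,-0.7],[0,0.2,-0.85],[-0.1,0.3,-0.85],[-0.2,0.37,-0.85],[-0.2,0.37,-0.85],[-0.2,0.37,-0.85]],"turn":[[0,0,0],[0,0,0],[0,0,0],[0,0,0],[0,0,0],[0,0,0],[0,0,0],[0,0,0],[0,0,0],[0,0,0]]}'
python3 - <<'E'
from h import *
i,K,W=cam("wrist");cv2.imwrite("pics/w35.png",i)
i,K,W=cam('scene');cv2.imwrite('pics/s35.png',cv2.resize(i[90:250,120:320],None,fx=4,fy=3.7,interpolation=cv2.INTER_CUBIC))
i,K,W=cam("top");print([c for c in cups(i,K,W,.1715)])
E
```

```text
ee_pos: [0.4975, -0.1574, 0.0463]
ft_force: [1.2, -0.7, 1.9]
ee_pos: [0.4971, -0.1572, 0.0476]
ft_force: [-0.4, -0.4, 0.9]
t: 60.52
ee_pos: [0.457, -0.2316, 0.2173]
tcp_rot: [1.0, -0.001, -0.001, -0.001]
ft_force: [-0.4, -0.7, 0.7]
gripper_width: 0.0005
[([0.6631, -0.0697], 'lat', 0.0626, 'rad', 0.1006, (290, 127, 29, 37)), ([0.8274, -0.0983], 'lat', 0.1124, 'rad', 0.0695, (303, 75, 41, 18))]
```

View pics/s35.png

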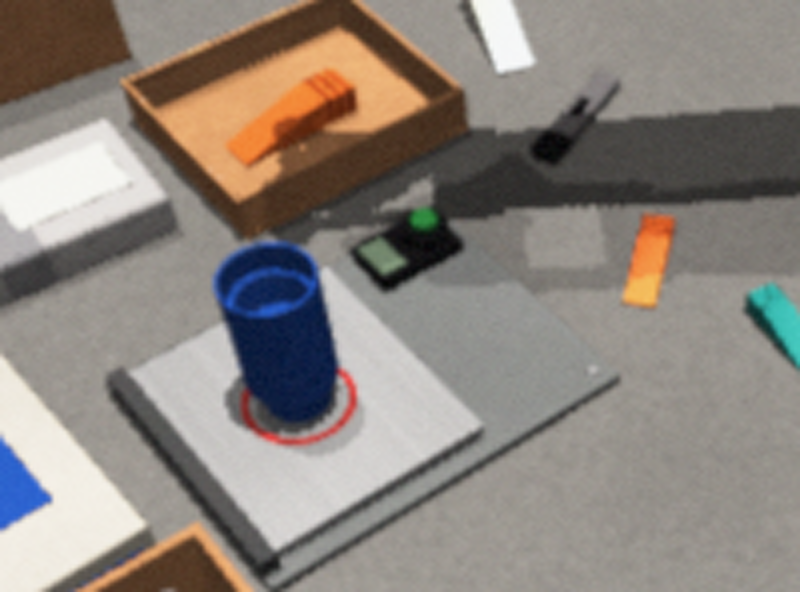

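View pics/w35.png

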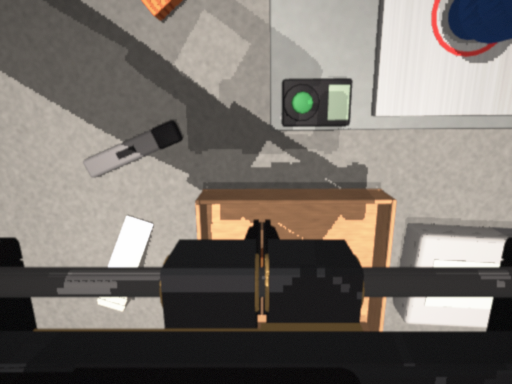

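```bash
python3 -c "
from cell import manip
print(manip.sign_off())"
```

```text
the job is handed in; nothing more can be done
None
```

I finished every step of the task and handed the job in at about t = 61 s. `sign_off` gives no verdict.

- **Wedge:** I drew the orange wedge out in two slow pulls, and the plate came down gradually until it lay flat. The wedge then went into the low carton, and the last scene image shows it lying on the carton floor.
- **Cups:** Four cups were present; I saw no fifth in the scene or top views. All four stand nested on the red ring. The third cup first seated tilted, about 3 mm off in x. I took it off, set it down on the table and seated it again squarely.
- **Button:** The first press came on harder than I meant, with a peak of about 36 N up and about 39 N in total on the fingertips. On backing off, the tool felt about 5 mm of spring travel above a hard stop, so the button was fully down. It had sprung back up afterwards.

The last checks showed the plate flat, the stack upright, the button up and the robot clear of everything. The top camera put the stack at (0.663, -0.070) and the wrist camera at (0.666, -0.072). The ring is at (0.667, -0.069), so the two readings differ by about 3 mm but both are well within the 15 mm limit. I saw no bystander moved in the last images.

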